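# Hook the shaker's return spring back on its post with the spring puller

### The job

The return spring of the small shaker has come off its anchor post. Take the spring puller from its stand, put its nose in the spring's pull eye and gently stretch the spring (without straining it, and without touching it with the fingers) until its hook drops over the head of the post and stays hooked, then put the puller back upright in its stand. Leave everything else where it is.

Things in the scene. Friction and masses are not known exactly. Their poses are not given: they have to be found in the camera images.
- shaker_base: Blue base plate of a small shaker, fixed, 230 x 90 mm, top 16 mm above the bench. Origin: centre of its underside, on the bench; x runs along the spring from its fixed end (x = -85, y = 0, z = 65 mm, on a rocker arm 73 mm high) towards the brass anchor post; y across, z up. A motor can with shaft (56 mm high) stands at x = -60, y = +24 mm.
- slot_middle (a point): Middle of the slot that carries the anchor post, at shaker_base x = 37.5, y = 0, z = 50 mm (height of the post's top). The post itself is not listed: it is clamped on the line y = 0 with its axis anywhere from x = 22 to 50 mm, found by feel or by eye. Heights over the bench: block 26 mm square up to 30; neck 7 mm thick, 30 to 42; head 12 mm thick, square-edged, flat top at 50.
- spring_stretch (a joint): Stretch of the spring along its line, in m: 0 relaxed, stop at 0.075. It pulls back with 1 N plus 150 N/m (7.5 N at 0.043). Beyond 0.065 it is strained: not allowed. The hook's centre is over the post when the stretch equals the post's x in shaker_base (0.022 to 0.050). Hooked and let go, it rests about 4 mm less.
- spring_hook: End of the spring, 3.5 mm steel wire: the hook, a nearly closed round loop 15.5 mm wide inside (passes over the post's head with 1.7 mm to spare all round), then a straight bit and the pull eye. Origin where it joins the coil, 18 mm before the hook's centre; x outward along the wire. The puller must never work on it with over 20 N.
- hook_centre (a point): Centre of the hook. Relaxed: at shaker_base x = 0, y = 0, about 63 mm over the bench, 13 mm above the post's top. The spring holds itself level like a soft beam: 1 N on the eye lowers the eye about 14 mm; it sways 10 mm sideways with 1 N; with the hook lying on the post, the eye yields only 0.1 to 0.5 mm per N. Hooked round the neck under the head, this point is 38 to 44 mm over the bench.
- pull_eye (a point): Centre of the pull eye, a flat round ring of 11.5 mm inner and 18.5 mm outer diameter at the end of the wire, 33 mm beyond the hook's centre, open above and below.
- puller: Spring puller, 98 mm tall, about 0.12 kg, upright in its stand; z up along it, origin at the lowest point of its nose. Nose: round-ended pin 6 mm thick, 11 mm long, below a shoulder 15 mm wide that rests on the eye's rim. Shank to z = 50, collar 34 mm wide to 54, orange square handle 24 x 24 mm (faces along x and y) from 54 to 98 mm. Works in any yaw.
- puller_handle (a point): Centre of the puller's handle, 76 mm above its lowest point; axes as the puller's.
- puller_stand: Black stand fixed to the bench: foot 64 mm wide, upright tube of 32 mm outer and 24 mm inner diameter, rim 56 mm over the bench. Origin at the centre of its underside. With the puller home, its collar rests on the rim and its origin lies 6 mm over the bench.
- the_hand_lens: Hand lens lying on the bench, 167 x 81 x 14 mm; leave alone. Origin at its middle, underside.
- masking_tape: Roll of beige tape lying flat, 98 mm across, 25 mm high; leave alone. Origin at its middle, underside.
- red_marker: White marker with a red band and black ends, lying on the bench, 139 mm long, 19 mm high; leave alone. Origin at its middle, underside.
Not all that is in view belongs to the job. Leave any pink or yellow look-alike of the puller alone.

How it is judged (in metres and radians):
On the way, in this order (a step that is already met when the one before it is completed fails the run):
1. the puller has been lifted clear of its stand (z of puller in the frame of puller_stand above 0.05 m), for 0.05 s.
2. the puller draws the spring out by at least 13 mm (value of joint spring_stretch above 0.013 m and contact force between puller and spring_hook above 1.5 N), for 0.1 s.
3. the hook stays round the post's neck by itself, the puller off it (value of joint spring_stretch above 0.013 m and z of hook_centre in the frame of shaker_base below 0.047 m and contact force between puller and spring_hook below 0.2 N), for 0.2 s.
At the end, for the whole second after the job is handed in: The hook is round the neck of the anchor post, under its head (hook centre lower than 47 mm above the bench, spring stretched by 13 to 55 mm with nothing else holding it), and the puller is home in its stand: within 12 mm of the stand's centre and of its foot, upright within 0.2 rad; all at rest (value of joint spring_stretch between 0.013 and 0.055 m and z of hook_centre in the frame of shaker_base below 0.047 m and horizontal distance between puller and puller_stand below 0.012 m and z of puller in the frame of puller_stand below 0.012 m and angle between puller's own z axis and vertical below 0.2 rad and linear speed of each of puller, spring_hook below 0.02 m/s); the robot touches nothing.
It fails at once if the spring is strained beyond 65 mm (value of joint spring_stretch above 0.065 m).
It fails at once if the puller works on the spring's wire end with more than 20 N (contact force between puller and spring_hook above 20 N).
It fails at once if the fingers touch the spring's wire end (contact force between the fingers and spring_hook above 0.5 N).
It fails at once if a bystander is moved by more than 30 mm (distance of any of the_hand_lens, masking_tape, red_marker from where it was at the start of the episode above 0.03 m).
It also fails if it takes over 72 s, if anything falls off the work surface, if the arm or the gripper's body presses on something with over 40 N, if the wrist force passes 120 N, or if a joint passes its speed limit or range.

### The arm

A 6-joint arm with a two-finger parallel gripper is mounted at the origin on a cart in front of the work surface, level with it; the furniture and walls round the work are solid. World frame = base frame: x ahead of the robot, y to its left, z up, the work surface at z = 0. Lengths are in m, angles in degrees, forces in N, time in s.
With the tool pointing down it reaches from about 0.2 to 0.875 m from the base axis. Payload 3.4 kg.
Tool frame: the origin (TCP) lies between the finger pads; the fingertips stand env.tip_reach ahead of it and the grasp point (between the pads) lies 6 mm ahead of it (env.tip_reach is the distance from the TCP to the fingertips, in m); z points along the fingers, x is the direction in which the jaws open and shut, and the axes are right-handed (so a half turn about z gives the same grasp; the last joint's range is limited). The gripper opens to 94 mm and grips with 3 to 60 N. Pads are 16 mm wide; open, the fingers measure 119 mm over their backs; the gripper's body (75 mm by 177 mm) begins 78 mm behind the grasp point.
Start: joints at [63.598, 15.808, 86.224, -0, 77.962, -6.933], TCP at [0.192, 0.542, 0.23] pointing down, gripper open.
Joint ranges: [-165.64, 165.64], [-43.16, 119.46], [12.63, 154.43], [-67.54, 247.53], [6.08, 155.33], [-154.97, 154.97]. Speed limits (degrees/s): [147.25, 147.25, 180, 180, 180, 180].

### API

Orientations are given as [roll, pitch, yaw] about the fixed x, y, z axes, in that order (R = Rz(yaw) Ry(pitch) Rx(roll)).
In Python, from cell import env gives the robot as it stands.
- The arm moves only by the tool carry_out, never from a script. Its argument "deltas" is a list of rows, each an object of numbers: "x", "y", "z": the shift along the tool's x, y, z scaled (see below); "twist": the turn about the tool's z scaled (see below); "gripper": the opening, from -1 (shut) to 1 (fully open). A call has 1 to 12 rows; each row shifts and turns the pose as measured when the row begins, along the tool's axes as they then stand; what a row does not reach is not made up. The controller multiplies each number of a shift by 25 mm and each number of a turn by 6 degrees. A row lasts 1/12 s, in which the tool goes at most 41.7 mm and 7.16 degrees, less where a joint would pass 70% of its speed; a pose out of reach is approached as far as the arm can. A call with a number of a shift or a turn outside -1 to 1 is refused whole. A call with a gripper value outside its range is refused whole. The fingers move at their own pace and stop on an object; "squeeze" is the grip in N (left out, the last holds). Time passes only in rows, so rows that do not move let the fingers close. It gives the time, the measured TCP pose, the force and the opening at its end, in the units of the state.
- env.state(): the state, without advancing time (a new reading comes with each control period).
- env.camera(name): name is "side" or "top"; returns (picture, depth): 400x640x3 uint8, red, green, blue; 400x640 float32, m along the optical axis (not along the pixel's ray), 0 where there is no reading.
- env.camera_info(name): a dict with "fx", "fy", "cx", "cy" (pixels), "extrinsics" (4x4, takes a point from world to camera coordinates). Camera axes: x right, y down, z forward; pixel columns grow to the right and rows downward; lengths in m; the calibration is good to about 2 mm. A picture is of the moment at which its call begins. camera_info takes no time and is no camera call.
- env.job_done(): hands the job in, once; it reports no verdict.
The state is a dict: "t": time; "joint_positions": joint angles; "joint_velocities": joint speeds; "tau": joint torques, N m; "position": TCP position; "ee_rot": TCP orientation; "force": force on the tool from outside, world axes, zero at the start; "moment": the same for the moment, N m; "width": opening from 0.0 (shut) to 1.0 (fully open).
Only numpy, scipy, OpenCV 4.12 (cv2) and the standard library are available. Lean on these libraries where they do the work, as an engineer would, in place of code of your own. Each camera call takes 0.05 s, during which the arm holds its last target.

## Working session

There is one attempt and no reset: what is moved stays moved. The work goes in short steps, Python scripts to look and compute and a tool call to move; the robot and the scene stay as the last step left them, time stands still between calls to the robot, and variables do not carry over. Pictures are saved under pics/ and viewed, and the job is handed in when it is done.

Besides the shell and the picture viewer there is one more tool, called as name([rows], argument=value, ...), one row to a line, values as JSON. carry_out: Moves the arm, as the interface text tells. Its arguments: {"type":"object","properties":{"deltas":{"type":"array"},"squeeze":{"type":"number"}},"required":["deltas"]}

```bash
ls; mkdir -p pics; cat > h.py <<'E'
import numpy as np, cv2
from cell import env
def snap(n,tag):
    p,d=env.camera(n); cv2.imwrite(f'pics/{tag}.png',p[:,:,::-1]); np.save(f'pics/{tag}.npy',d); return p,d
def ray(n,u,v):
    i=env.camera_info(n);E=np.array(i['extrinsics']);R=E[:3,:3];t=E[:3,3]
    d=R.T@np.array([(u-i['cx'])/i['fx'],(v-i['cy'])/i['fy'],1]);return -R.T@t,d
def onz(n,u,v,z):
    o,d=ray(n,u,v);return o+d*(z-o[2])/d[2]
def pt(n,u,v,dep):
    o,d=ray(n,u,v);return o+d*dep
def proj(n,P):
    i=env.camera_info(n);E=np.array(i['extrinsics']);c=E[:3,:3]@np.array(P)+E[:3,3]
    return i['fx']*c[0]/c[2]+i['cx'],i['fy']*c[1]/c[2]+i['cy']
def cloud(n,d):
    i=env.camera_info(n);E=np.array(i['extrinsics']);v,u=np.mgrid[:400,:640]
    c=np.stack([(u-i['cx'])/i['fx']*d,(v-i['cy'])/i['fy']*d,d],-1)
    return (c-E[:3,3])@E[:3,:3]
E
python3 - <<'E'
from h import *
for n in('side','top'): snap(n,n+'0'); i=env.camera_info(n);print(i['fx'],np.round(ray(n,320,200),3))
print(env.state(),env.tip_reach)
E
```

```text
pics
408.79896828026125 [[ 0.223  1.018  0.664]
 [ 0.216 -0.832 -0.511]]
429.22488256166656 [[ 0.297  0.103  1.11 ]
 [ 0.171  0.016 -0.986]]
{'t': 0.1, 'joint_positions': array([ 6.35989169e+01,  1.58436356e+01,  8.62853357e+01, -1.59517751e-03,
        7.79625606e+01, -6.93179305e+00]), 'joint_velocities': array([-0.02350656, -0.1633158 , -0.29203227,  0.05267651,  0.09357844,
       -0.00575133]), 'tau': array([ 2.95621256e-03, -4.05454803e+01, -2.37782639e+01,  7.02176755e-02,
        2.98398512e-02, -7.24476172e-05]), 'position': array([0.19145072, 0.54171136, 0.22971312]), 'ee_rot': array([-1.79990501e+02,  9.10510571e-02,  7.05310514e+01]), 'force': array([0.24453652, 0.58524713, 0.07654893]), 'moment': array([-0.00889324, -0.03043893,  0.01421565]), 'width': 0.999190206798158} 0.025
```

View pics/side0.png

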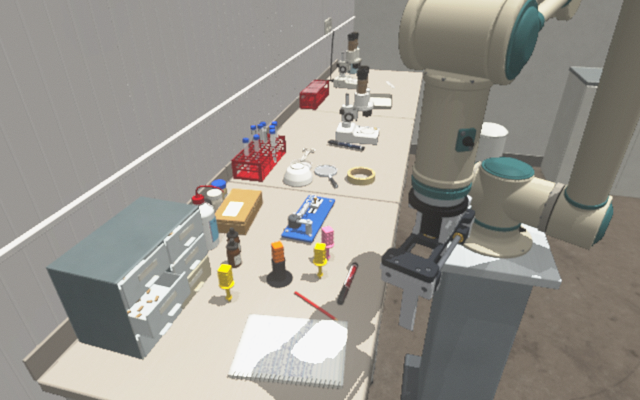

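View pics/top0.png

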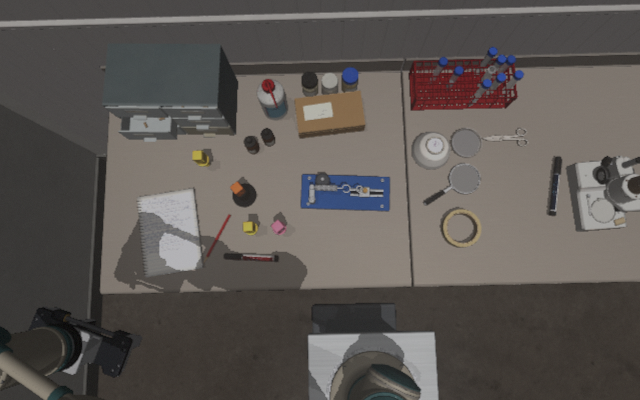

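The side view shows the orange puller in its black stand at (278,262) and the blue base at (309,217). In the top view the puller is at (240,190) and the base at (345,192), with the rocker end on the left. I'll zoom in.

```bash
python3 - <<'E'
from h import *
t=cv2.imread('pics/top0.png');s=cv2.imread('pics/side0.png')
cv2.imwrite('pics/z1.png',cv2.resize(t[160:230,290:400],None,fx=7,fy=7,interpolation=cv2.INTER_CUBIC))
cv2.imwrite('pics/z2.png',cv2.resize(s[185:250,270:350],None,fx=8,fy=8,interpolation=cv2.INTER_CUBIC))
# base blue
hsv=cv2.cvtColor(t,cv2.COLOR_BGR2HSV)
m=cv2.inRange(hsv,(105,120,60),(125,255,255));m[:160]=0;m[230:]=0;m[:,:280]=0;m[:,400:]=0
m=cv2.morphologyEx(m,cv2.MORPH_CLOSE,np.ones((9,9)))
c=max(cv2.findContours(m,0,2)[0],key=cv2.contourArea)
r=cv2.minAreaRect(c);b=cv2.boxPoints(r);print(r)
P=np.array([onz('top',*q,0.016) for q in b]);print(P.round(4),P.mean(0))
d=np.load('pics/top0.npy');C=cloud('top',d)
# puller orange
for n in('top','side'):
    im=t if n=='top' else s
    h=cv2.cvtColor(im,cv2.COLOR_BGR2HSV);m=cv2.inRange(h,(5,170,120),(14,255,255))
    k,l,st,ce=cv2.connectedComponentsWithStats(m)
    C=cloud(n,np.load(f'pics/{n}0.npy'))
    for j in range(1,k):
        if st[j,4]>15:
            X=C[l==j];print(n,st[j],ce[j],X.min(0).round(3),X.max(0).round(3),X.mean(0).round(4)); 
            T=X[X[:,2]>0.098]; print('top face',len(T),T.mean(0) if len(T) else 0, cv2.minAreaRect((T[:,:2]*1000).astype(np.float32)) if len(T)>4 else 0)
E
```

```text
((344.9334411621094, 191.997802734375), (87.2182388305664, 32.91505813598633), 1.9091522693634033)
[[ 0.4695  0.1706  0.016 ]
 [ 0.5563  0.1666  0.016 ]
 [ 0.5431 -0.0603  0.016 ]
 [ 0.4566 -0.0536  0.016 ]] [0.50638678 0.05583665 0.016     ]
side [272 245  11   6  23] [276.91304348 247.86956522] [0.493 0.322 0.096] [0.515 0.334 0.104] [0.5025 0.3291 0.0998]
top face 19 [0.50301538 0.32924627 0.1004717 ] ((502.9222717285156, 328.7577819824219), (22.7546443939209, 9.342403411865234), 12.236648559570312)
side [275 251   8   4  16] [278.625  252.4375] [0.492 0.323 0.083] [0.507 0.334 0.09 ] [0.4995 0.328  0.0865]
top face 0 0 0
```

View pics/z1.png

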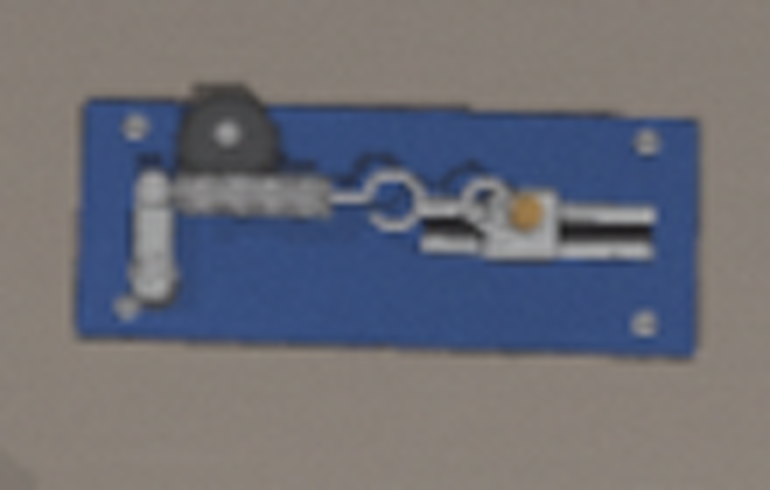

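View pics/z2.png

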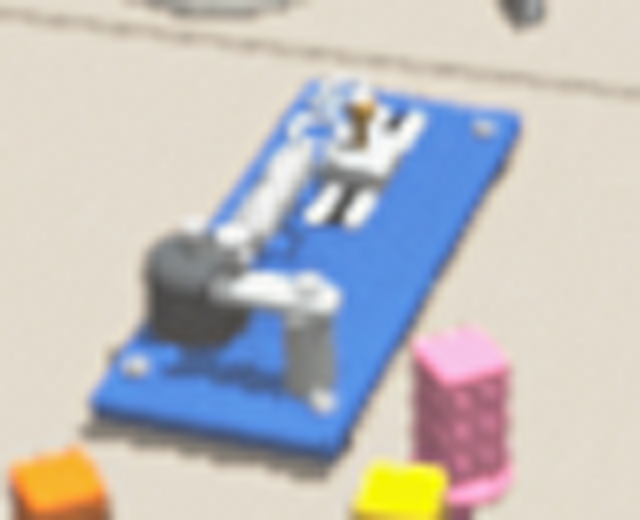

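```bash
cat >> h.py <<'E'
O=np.array([0.5064,0.0558]);A=np.radians(-93.3)
ex=np.array([np.cos(A),np.sin(A)]);ey=np.array([-ex[1],ex[0]])
def tob(P): q=np.array(P)[:2]-O;return np.array([q@ex,q@ey])*1000
def tow(x,y): return O+(x*ex+y*ey)/1000
E
python3 - <<'E'
from h import *
t=cv2.imread('pics/top0.png')
f=lambda u,v:(u/7+290-.43,v/7+160-.43)
for nm,q,z in(('post',(526,212),.05),('hook',(393,200),.065),('eye',(487,200),.065),('springend',(155,187),.073),('blockL',(486,225),.03),('blockR',(558,225),.03),('motorshaft',(228,132),.056)):
    P=onz('top',*f(*q),z);print(nm,P.round(4),tob(P).round(1))
h=cv2.cvtColor(t,cv2.COLOR_BGR2HSV);print(h[180:202,230:252,0][::3,::3]);
m=cv2.inRange(h,(3,120,80),(16,255,255));m[:,270:]=0;m[:170]=0;m[210:]=0;m[:,:220]=0
C=cloud('top',np.load('pics/top0.npy'));X=C[m>0];ys,xs=np.nonzero(m);print(len(X),xs.mean(),ys.mean(),xs.min(),xs.max(),ys.min(),ys.max(),X.mean(0))
Pz=X[X[:,2]>0.095];print(len(Pz),Pz.mean(0),cv2.minAreaRect((Pz[:,:2]*1000).astype(np.float32)))
cv2.imwrite('pics/z3.png',cv2.resize(t[170:220,215:295],None,fx=9,fy=9,interpolation=cv2.INTER_CUBIC))
s=cv2.imread('pics/side0.png')
cv2.imwrite('pics/z4.png',cv2.resize(s[225:300,210:350],None,fx=5,fy=5,interpolation=cv2.INTER_CUBIC))
E
```

```text
post [0.5039 0.0074 0.05  ] [48.5  0.3]
hook [0.5064 0.0556 0.065 ] [0.2 0.1]
eye [0.5056 0.0224 0.065 ] [33.4  1.2]
springend [0.5115 0.1395 0.073 ] [-83.9   0.3]
blockL [0.5033 0.0203 0.03  ] [35.6 -1. ]
blockR [ 0.5027 -0.006   0.03  ] [61.9 -0.1]
motorshaft [0.5345 0.1136 0.056 ] [-59.3  24.7]
[[16 15 15 12 18 14 16 16]
 [14 11 11  9 13 13 13 14]
 [11 12 12 12  9 17 15 15]
 [14 12 12 12  9 13 20 15]
 [14  9 11  9 10  8  6 24]
 [16 12 12 10  9 12  0 18]
 [17 18 20 15 10 10 18  6]
 [15 16 15 12 23  8  6 15]]
107 236.6822429906542 187.93457943925233 230 243 182 193 [0.50639653 0.31895718 0.09911249]
94 [0.50579583 0.31926972 0.10392671] ((506.39031982421875, 319.9129943847656), (22.495319366455078, 22.571992874145508), 35.46425247192383)
```

View pics/z3.png

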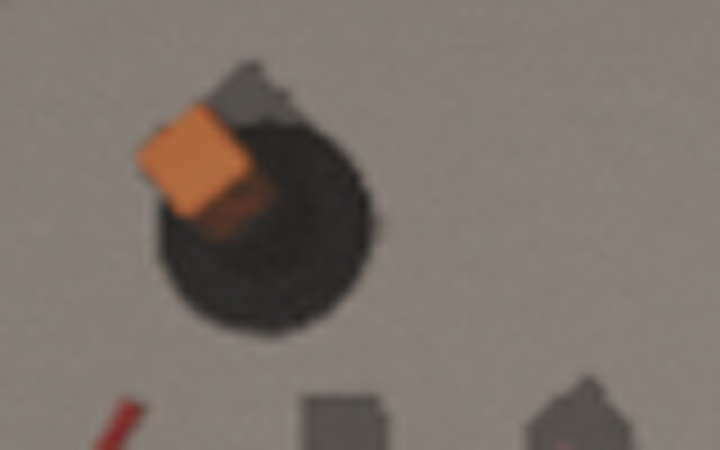

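View pics/z4.png

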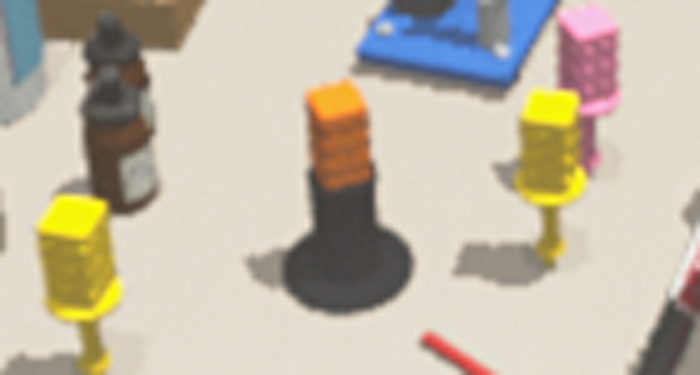

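```bash
cat >> h.py <<'E'
def plan(x=None,y=None,z=None,yaw=None):
    from scipy.spatial.transform import Rotation as Ro
    s=env.state();p=s['position'];r=s['ee_rot']
    T=np.array([v if v is not None else q for v,q in zip((x,y,z),p)])
    d=Ro.from_euler('xyz',r,degrees=True).inv().apply(T-p)/0.025
    dy=0 if yaw is None else (r[2]-yaw+180)%360-180
    print('pos',p.round(4),'rpy',r.round(2),'j6',s['joint_positions'][5].round(1),'F',s['force'].round(2),'w',round(s['width'],3),'t',round(s['t'],2))
    print('total units xyz',d.round(3),'twist units',round(dy/6,3))
E
python3 - <<'E'
from h import *
f=lambda u,v:(u/9+215-.44,v/9+170-.44)
c=[onz('top',*f(*q),.104)[:2] for q in((200,103),(252,160),(188,220),(137,158))]
c=np.array(c);print(c.round(4),c.mean(0))
for i in range(4): e=c[(i+1)%4]-c[i];print(np.hypot(*e),np.degrees(np.arctan2(e[1],e[0]))%90)
# foot
t=cv2.imread('pics/top0.png');v=t.max(2).astype(int);m=(v<60).astype(np.uint8);m[:,:225]=0;m[:,270:]=0;m[:180]=0;m[215:]=0
k,l,st,ce=cv2.connectedComponentsWithStats(m)
for j in range(1,k):
  if st[j,4]>50:
    print(st[j],ce[j]);
    x0,y0,w,h=st[j,:4]
    for z in(.0,.005,.01):print(z,onz('top',x0+w-.5-w/2,y0+h-.5-w/2,z), onz('top',x0-.5,y0+h/2,z)[1]-onz('top',x0+w-.5,y0+h/2,z)[1])
s=cv2.imread('pics/side0.png')
g=lambda u,v:(u/5+210-.4,v/5+225-.4)
for q in((307,95),(348,80),(367,98),(328,120)): print(onz('side',*g(*q),.104))
plan(0.5,.325,.2)
E
```

```text
[[0.5223 0.3178]
 [0.5065 0.3039]
 [0.4907 0.3208]
 [0.5078 0.3345]] [0.50679852 0.31925415]
0.021094044187405733 41.45068908765393
0.023143237630793453 43.1021595141375
0.021914457507309353 38.76196491056419
0.022105998490350384 41.11553486449086
[233 183  23  24 322] [245.48757764 195.7826087 ]
0.0 [0.50747485 0.32072716 0.        ] 0.060618878761468764
0.005 [0.5065273  0.31974666 0.005     ] 0.06034577199621749
0.01 [0.50557975 0.31876616 0.01      ] 0.060072665230966216
[0.51872587 0.32253667 0.104     ]
[0.50447585 0.3071459  0.104     ]
[0.49157626 0.31799234 0.104     ]
[0.50316855 0.33770172 0.104     ]
pos [0.1915 0.5417 0.2297] rpy [-1.7999e+02  9.0000e-02  7.0530e+01] j6 -6.9 F [0.24 0.59 0.08] w 0.999 t 0.1
total units xyz [-4.057 14.526  1.193] twist units 0.0
```

```bash
python3 - <<'E'
from h import *
print(onz('top',250,227,.1),onz('top',279,227,.1),onz('top',252,145,.07),onz('top',267,137,.07), onz('top',201,158,.1))
plan(.506,.320,.21,41)
E
```

```text
[0.41113659 0.2864646  0.1       ] [0.40954766 0.21774088 0.1       ] [0.62129395 0.28760064 0.07      ] [0.64118064 0.24987773 0.07      ] [0.58235359 0.40617505 0.1       ]
pos [0.1915 0.5417 0.2297] rpy [-1.7999e+02  9.0000e-02  7.0530e+01] j6 -6.9 F [0.24 0.59 0.08] w 0.999 t 0.1
total units xyz [-4.167 14.819  0.793] twist units 4.922
```

carry_out([
  {"x": -0.28, "y": 0.98, "gripper": 0.4},
  {"x": -0.28, "y": 0.98},
  {"x": -0.28, "y": 0.98},
  {"x": -0.28, "y": 0.98},
  {"x": -0.28, "y": 0.98},
  {"x": -0.28, "y": 0.98},
  {"x": -0.28, "y": 0.98},
  {"x": -0.28, "y": 0.98},
  {"x": -0.28, "y": 0.98},
  {"x": -0.28, "y": 0.98},
  {"x": -0.28, "y": 0.98},
  {"x": -0.28, "y": 0.98},
])

```text
validation failed for argument at $.de...
```

carry_out([
  {"twist": 0.98},
  {"twist": 0.98},
  {"twist": 0.98},
  {"twist": 0.98},
  {"twist": 0.98},
  {},
])

```text
validation failed for argument at $.de...
```

```bash
python3 - <<'E'
from h import *
plan(.506,.320,.14,41)
E
```

```text
pos [0.1915 0.5417 0.2297] rpy [-1.7999e+02  9.0000e-02  7.0530e+01] j6 -6.9 F [0.24 0.59 0.08] w 0.999 t 0.1
total units xyz [-4.162 14.819  3.593] twist units 4.922
```

carry_out([
  {"x": -0.28, "y": 0.98, "z": 0, "twist": 0, "gripper": 0.4},
])

```text
t: 0.18
position: [0.2097, 0.5285, 0.2292]
ee_rot: [-179.8, 0.1, 70.7]
force: [0.6, 0.3, -0.2]
width: 0.957
```

carry_out([
  {"x": -0.28, "y": 0.98, "z": 0, "twist": 0, "gripper": 0.4},
  {"x": -0.28, "y": 0.98, "z": 0, "twist": 0, "gripper": 0.4},
  {"x": -0.28, "y": 0.98, "z": 0, "twist": 0, "gripper": 0.4},
  {"x": -0.28, "y": 0.98, "z": 0, "twist": 0, "gripper": 0.4},
  {"x": -0.28, "y": 0.98, "z": 0, "twist": 0, "gripper": 0.4},
  {"x": -0.28, "y": 0.98, "z": 0, "twist": 0, "gripper": 0.4},
  {"x": -0.28, "y": 0.98, "z": 0, "twist": 0, "gripper": 0.4},
  {"x": -0.28, "y": 0.98, "z": 0, "twist": 0, "gripper": 0.4},
  {"x": -0.28, "y": 0.98, "z": 0, "twist": 0, "gripper": 0.4},
  {"x": -0.28, "y": 0.98, "z": 0, "twist": 0, "gripper": 0.4},
  {"x": -0.28, "y": 0.98, "z": 0, "twist": 0, "gripper": 0.4},
  {"x": 0, "y": 0, "z": 0, "twist": 0, "gripper": 0.4},
])

```text
t: 1.18
position: [0.4482, 0.3556, 0.2223]
ee_rot: [-179.7, 0.7, 70.9]
force: [0.0, 0.6, 0.1]
width: 0.698
```

carry_out([
  {"x": 0, "y": 0, "z": 0, "twist": 0.98, "gripper": 0.4},
  {"x": 0, "y": 0, "z": 0, "twist": 0.98, "gripper": 0.4},
  {"x": 0, "y": 0, "z": 0, "twist": 0.98, "gripper": 0.4},
  {"x": 0, "y": 0, "z": 0, "twist": 0.98, "gripper": 0.4},
  {"x": 0, "y": 0, "z": 0, "twist": 0.98, "gripper": 0.4},
  {"x": 0, "y": 0, "z": 0, "twist": 0, "gripper": 0.4},
])

```text
t: 1.68
position: [0.4457, 0.3548, 0.2191]
ee_rot: [-179.8, 1.2, 39.8]
force: [1.0, -0.4, -0.2]
width: 0.701
```

```bash
python3 - <<'E'
from h import *
plan(.506,.320,.14,41)
E
```

```text
pos [0.4457 0.3548 0.2191] rpy [-179.84    1.21   39.83] j6 -8.3 F [ 1.  -0.4 -0.2] w 0.701 t 1.68
total units xyz [1.028 2.623 3.135] twist units -0.195
```

carry_out([
  {"x": 0.34, "y": 0.87, "z": 0, "twist": -0.2, "gripper": 0.4},
  {"x": 0.34, "y": 0.87, "z": 0, "twist": 0, "gripper": 0.4},
  {"x": 0.34, "y": 0.87, "z": 0, "twist": 0, "gripper": 0.4},
  {"x": 0, "y": 0, "z": 0.9, "twist": 0, "gripper": 0.4},
  {"x": 0, "y": 0, "z": 0.9, "twist": 0, "gripper": 0.4},
  {"x": 0, "y": 0, "z": 0, "twist": 0, "gripper": 0.4},
])

```text
t: 2.18
position: [0.5059, 0.3234, 0.1721]
ee_rot: [-179.7, 1.2, 42.3]
force: [0.3, -0.7, -0.7]
width: 0.7
```

```bash
python3 - <<'E'
from h import *
plan(.506,.320,.09,41)
snap('side','side1')
s=cv2.imread('pics/side1.png')
cv2.imwrite('pics/z5.png',cv2.resize(s[165:300,200:360],None,fx=5,fy=4.4,interpolation=cv2.INTER_CUBIC))
E
```

```text
pos [0.5059 0.3234 0.1721] rpy [-179.65    1.17   42.3 ] j6 -16.4 F [ 0.29 -0.67 -0.7 ] w 0.7 t 2.18
total units xyz [-0.023  0.124  3.284] twist units 0.217
```

View pics/z5.png

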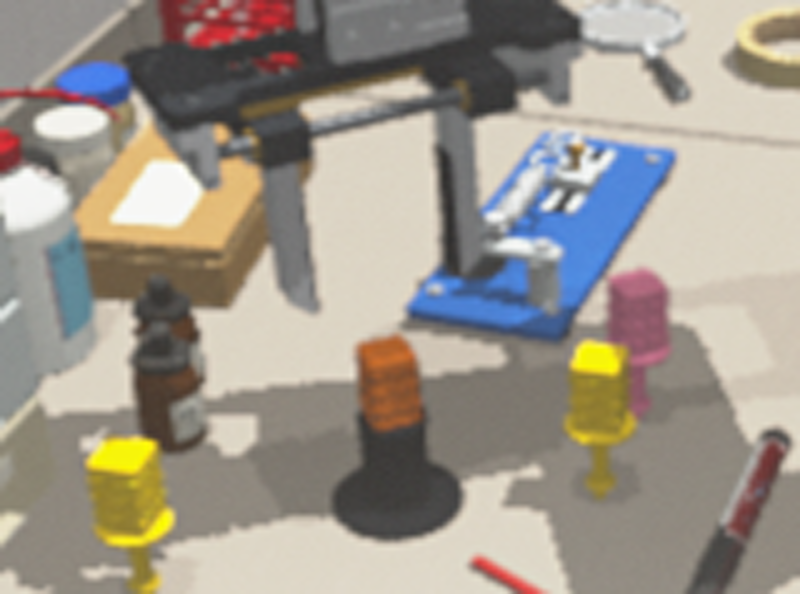

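carry_out([
  {"x": 0, "y": 0.12, "z": 0.9, "twist": 0.2, "gripper": 0.4},
  {"x": 0, "y": 0, "z": 0.9, "twist": 0, "gripper": 0.4},
  {"x": 0, "y": 0, "z": 0.9, "twist": 0, "gripper": 0.4},
  {"x": 0, "y": 0, "z": 0.3, "twist": 0, "gripper": 0.4},
  {"x": 0, "y": 0, "z": 0, "twist": 0, "gripper": 0.4},
])

```text
t: 2.65
position: [0.509, 0.3253, 0.1035]
ee_rot: [-179.8, 0.5, 41.6]
force: [-0.5, 0.1, 0.5]
width: 0.696
```

```bash
python3 - <<'E'
from h import *
plan(.506,.320,.09,41)
E
```

```text
pos [0.509  0.3253 0.1035] rpy [-179.76    0.47   41.58] j6 -15.7 F [-0.54  0.06  0.5 ] w 0.696 t 2.65
total units xyz [-0.227  0.081  0.542] twist units 0.096
```

carry_out([
  {"x": -0.22, "y": 0.08, "z": 0.3, "twist": 0.1, "gripper": 0.4},
  {"x": 0, "y": 0, "z": 0.15, "twist": 0, "gripper": 0.4},
  {"x": 0, "y": 0, "z": 0, "twist": 0, "gripper": 0.4},
])

```text
t: 2.9
position: [0.5072, 0.3214, 0.0951]
ee_rot: [-179.8, 0.2, 41.1]
force: [-0.1, -0.2, 1.1]
width: 0.698
```

```bash
python3 - <<'E'
from h import *
plan(.506,.320,.09,41)
E
```

```text
pos [0.5072 0.3214 0.0951] rpy [-179.83    0.19   41.06] j6 -15.5 F [-0.14 -0.24  1.08] w 0.698 t 2.9
total units xyz [-0.071  0.011  0.204] twist units 0.01
```

carry_out([
  {"x": -0.06, "y": 0, "z": 0.2, "twist": 0, "gripper": 0.4},
  {"x": 0, "y": 0, "z": 0, "twist": 0, "gripper": -1},
  {"x": 0, "y": 0, "z": 0, "twist": 0, "gripper": -1},
  {"x": 0, "y": 0, "z": 0, "twist": 0, "gripper": -1},
  {"x": 0, "y": 0, "z": 0, "twist": 0, "gripper": -1},
  {"x": 0, "y": 0, "z": 0, "twist": 0, "gripper": -1},
  {"x": 0, "y": 0, "z": 0, "twist": 0, "gripper": -1},
  {"x": 0, "y": 0, "z": 0, "twist": 0, "gripper": -1},
  {"x": 0, "y": 0, "z": 0, "twist": 0, "gripper": -1},
], squeeze=45)

```text
t: 3.65
position: [0.5078, 0.3211, 0.0932]
ee_rot: [-179.9, -0.1, 41.1]
force: [0.0, 0.9, -1.1]
width: 0.256
```

```bash
python3 - <<'E'
from h import *
plan(.506,.320,.19,41)
E
```

```text
pos [0.5078 0.3211 0.0932] rpy [-1.7992e+02 -1.4000e-01  4.1080e+01] j6 -15.5 F [ 0.03  0.94 -1.06] w 0.256 t 3.65
total units xyz [-0.072 -0.019 -3.873] twist units 0.013
```

carry_out([
  {"x": 0, "y": 0, "z": -0.6, "twist": 0, "gripper": -1},
  {"x": 0, "y": 0, "z": -0.9, "twist": 0, "gripper": -1},
  {"x": 0, "y": 0, "z": -0.9, "twist": 0, "gripper": -1},
  {"x": 0, "y": 0, "z": -0.9, "twist": 0, "gripper": -1},
  {"x": 0, "y": 0, "z": -0.9, "twist": 0, "gripper": -1},
  {"x": 0, "y": 0, "z": 0, "twist": 0, "gripper": -1},
  {"x": 0, "y": 0, "z": 0, "twist": 0, "gripper": -1},
])

```text
t: 4.23
position: [0.5052, 0.3197, 0.1976]
ee_rot: [-179.8, 0.4, 41.1]
force: [-0.0, 0.1, -1.3]
width: 0.25
```

```bash
python3 - <<'E'
from h import *
w=tow(33,0);print(w)
plan(w[0],w[1],.18,41)
for n in('side','top'): snap(n,n+'2')
a=cv2.imread('pics/side2.png')[150:290,230:370];b=cv2.imread('pics/top2.png')[130:230,200:300]
r=lambda i:cv2.resize(i,(400,500),interpolation=cv2.INTER_CUBIC)
cv2.imwrite('pics/z6.png',np.hstack([r(a),r(b)]))
E
```

```text
[0.50450039 0.02285472]
pos [0.5052 0.3197 0.1976] rpy [-179.75    0.42   41.07] j6 -15.5 F [-0.03  0.09 -1.31] w 0.25 t 4.23
total units xyz [-7.819  8.937  0.72 ] twist units 0.012
```

View pics/z6.png

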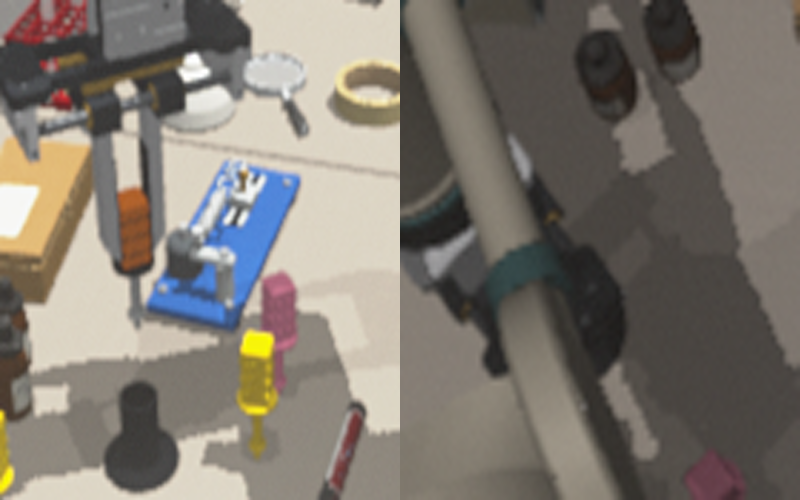

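carry_out([
  {"x": -0.4, "y": 0.46, "z": 0, "twist": 0, "gripper": -1},
  {"x": -0.65, "y": 0.75, "z": 0, "twist": 0, "gripper": -1},
  {"x": -0.65, "y": 0.75, "z": 0, "twist": 0, "gripper": -1},
  {"x": -0.65, "y": 0.75, "z": 0, "twist": 0, "gripper": -1},
  {"x": -0.65, "y": 0.75, "z": 0, "twist": 0, "gripper": -1},
  {"x": -0.65, "y": 0.75, "z": 0, "twist": 0, "gripper": -1},
  {"x": -0.65, "y": 0.75, "z": 0, "twist": 0, "gripper": -1},
  {"x": -0.65, "y": 0.75, "z": 0, "twist": 0, "gripper": -1},
  {"x": -0.65, "y": 0.75, "z": 0, "twist": 0, "gripper": -1},
  {"x": -0.65, "y": 0.75, "z": 0, "twist": 0, "gripper": -1},
  {"x": -0.4, "y": 0.46, "z": 0, "twist": 0, "gripper": -1},
  {"x": 0, "y": 0, "z": 0, "twist": 0, "gripper": -1},
])

```text
t: 5.33
position: [0.4911, 0.0443, 0.1778]
ee_rot: [-178.9, 2.6, 41.3]
force: [-0.4, 0.6, -1.3]
width: 0.252
```

```bash
python3 - <<'E'
from h import *
w=tow(33,0)
plan(w[0],w[1],.17,41)
E
```

```text
pos [0.4911 0.0443 0.1778] rpy [-178.86    2.56   41.35] j6 -43.2 F [-0.36  0.63 -1.27] w 0.252 t 5.33
total units xyz [-0.149  1.003  0.299] twist units 0.058
```

```bash
cat >> h.py <<'E'
from scipy.spatial.transform import Rotation as Ro
L=0.087
NO=np.zeros(2)  # nose offset in tool xy
def nose(bx=None,by=None,z=None):
    s=env.state();p=s['position'];R=Ro.from_euler('xyz',s['ee_rot'],degrees=True)
    n=p+R.apply([NO[0],NO[1],L]);b=tob(n);Fb=[s['force'][:2]@ex,s['force'][:2]@ey,s['force'][2]]
    print('t',round(s['t'],2),'nose base mm',b.round(1),'z',(n[2]*1000).round(1),'rpy',s['ee_rot'].round(2),'F base',np.round(Fb,2),'w',round(s['width'],3))
    if bx is not None:
        w=tow(bx,by);d=np.array([w[0],w[1],n[2] if z is None else z/1000])-n
        print('units',(R.inv().apply(d)/.025).round(3),'yaw tw',round((s['ee_rot'][2]-41)/6,3))
    return n
def show(tag,P=None,r=38):
    out=[]
    for n in('side','top'):
        p,d=snap(n,tag+n)
        u,v=proj(n,[*tow(40,0),.055]);u=int(u);v=int(v)
        c=p[v-r:v+r,u-r:u+r,::-1];out.append(cv2.resize(c,(400,400),interpolation=cv2.INTER_CUBIC))
    cv2.imwrite(f'pics/{tag}.png',np.hstack(out))
E
python3 - <<'E'
from h import *
nose(33,0.5,85); show('a1')
E
```

```text
t 5.33 nose base mm [ 13.9 -18.6] z 90.9 rpy [-178.86    2.56   41.35] F base [-0.61 -0.39 -1.27] w 0.252
units [0.017 1.084 0.214] yaw tw 0.058
```

View pics/a1.png

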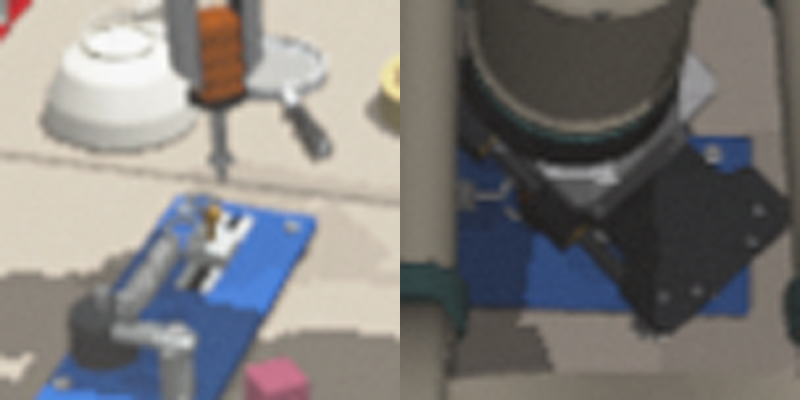

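carry_out([
  {"x": 0, "y": 0.6, "z": 0.1, "twist": 0.06, "gripper": -1},
  {"x": 0, "y": 0.45, "z": 0, "twist": 0, "gripper": -1},
  {"x": 0, "y": 0, "z": 0, "twist": 0, "gripper": -1},
  {"x": 0, "y": 0, "z": 0, "twist": 0, "gripper": -1},
])

```text
t: 5.77
position: [0.5093, 0.0275, 0.173]
ee_rot: [-178.6, 2.5, 41.2]
force: [-0.3, -0.1, -1.8]
width: 0.256
```

```bash
cat > dbg.py <<'E'
from h import *
import sys
tag=sys.argv[1]
n=nose(33,0.5,80)
# side view, large, with predicted nose marked in a second copy
p,d=snap('side',tag+'s')
u,v=proj('side',n);u0=int(u)-30;v0=int(v)-30
c=np.ascontiguousarray(p[v0:v0+60,u0:u0+60,::-1]);c=cv2.resize(c,(540,540),interpolation=cv2.INTER_CUBIC)
cv2.drawMarker(c,(int((u-u0+.5)*9),int((v-v0+.5)*9)),(0,0,255),0,14,1)
e=proj('side',[*tow(33,0),.0635]);cv2.drawMarker(c,(int((e[0]-u0+.5)*9),int((e[1]-v0+.5)*9)),(0,255,0),0,14,1)
e=proj('side',[*tow(48.5,0),.05]);cv2.drawMarker(c,(int((e[0]-u0+.5)*9),int((e[1]-v0+.5)*9)),(255,0,255),0,14,1)
cv2.imwrite(f'pics/{tag}.png',c)
E
python3 dbg.py a2
```

```text
t 5.77 nose base mm [29.3  0.4] z 86.1 rpy [-178.64    2.52   41.17] F base [ 0.08 -0.26 -1.76] w 0.256
units [-0.091  0.116  0.247] yaw tw 0.029
```

View pics/a2.png

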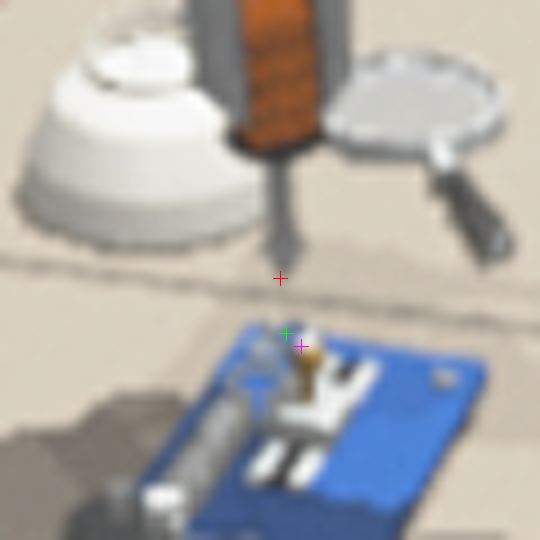

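carry_out([
  {"x": -0.1, "y": 0.13, "z": 0.2, "twist": 0.03, "gripper": -1},
  {"x": 0, "y": 0, "z": 0, "twist": 0, "gripper": -1},
  {"x": 0, "y": 0, "z": 0, "twist": 0, "gripper": -1},
])

```text
t: 6.07
position: [0.5094, 0.0242, 0.1675]
ee_rot: [-178.6, 2.5, 41.1]
force: [0.4, -0.3, -1.5]
width: 0.254
```

```bash
python3 -c "
from h import *
nose(33.4,0.7,72)"
```

```text
t 6.07 nose base mm [32.5  0.7] z 80.6 rpy [-178.64    2.51   41.09] F base [ 0.23  0.44 -1.46] w 0.254
units [-0.009  0.034  0.342] yaw tw 0.015
```

carry_out([
  {"x": 0, "y": 0.04, "z": 0.35, "twist": 0, "gripper": -1},
  {"x": 0, "y": 0, "z": 0, "twist": 0, "gripper": -1},
  {"x": 0, "y": 0, "z": 0, "twist": 0, "gripper": -1},
])

```text
t: 6.32
position: [0.5092, 0.0239, 0.1578]
ee_rot: [-178.6, 2.5, 41.1]
force: [0.3, -0.9, -1.1]
width: 0.253
```

```bash
python3 dbg.py a3; python3 -c "
from h import *
nose(33.4,0.7,60)"
```

```text
t 6.32 nose base mm [32.9  0.5] z 71.0 rpy [-178.62    2.5    41.14] F base [ 0.91  0.4  -1.08] w 0.253
units [-0.019 -0.003 -0.361] yaw tw 0.023
t 6.37 nose base mm [32.9  0. ] z 70.8 rpy [-178.59    2.54   41.14] F base [ 1.06  0.32 -1.39] w 0.251
units [0.023 0.044 0.429] yaw tw 0.023
```

View pics/a3.png

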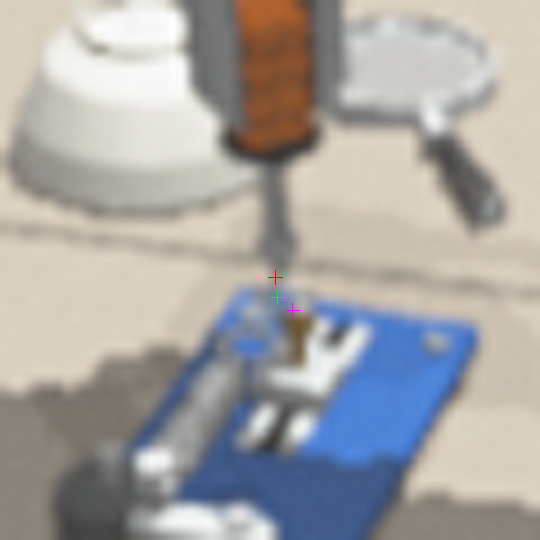

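carry_out([
  {"x": 0.02, "y": 0.04, "z": 0.42, "twist": 0, "gripper": -1},
  {"x": 0, "y": 0, "z": 0, "twist": 0, "gripper": -1},
  {"x": 0, "y": 0, "z": 0, "twist": 0, "gripper": -1},
])

```text
t: 6.62
position: [0.5095, 0.0234, 0.1462]
ee_rot: [-178.6, 2.5, 41.1]
force: [0.0, -0.4, -1.8]
width: 0.248
```

```bash
python3 dbg.py a4; python3 -c "
from h import *
nose(33.4,0.7,56)"
```

```text
t 6.62 nose base mm [33.3  0.8] z 59.3 rpy [-178.61    2.51   41.15] F base [ 0.39  0.06 -1.84] w 0.248
units [-0.037 -0.037 -0.825] yaw tw 0.025
t 6.67 nose base mm [33.3  0.3] z 59.1 rpy [-178.57    2.55   41.15] F base [-0.54 -0.82 -1.58] w 0.254
units [0.015 0.018 0.122] yaw tw 0.024
```

View pics/a4.png

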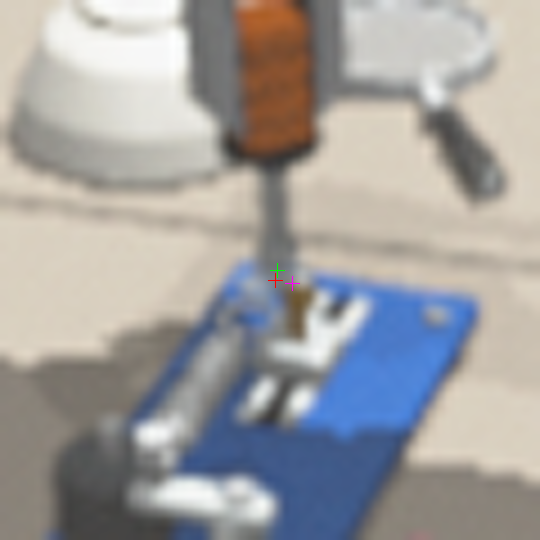

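carry_out([
  {"x": 0.02, "y": 0.02, "z": 0.14, "twist": 0, "gripper": -1},
  {"x": 0, "y": 0, "z": 0, "twist": 0, "gripper": -1},
  {"x": -0.1, "y": 0.1, "z": 0, "twist": 0, "gripper": -1},
  {"x": -0.1, "y": 0.1, "z": 0, "twist": 0, "gripper": -1},
  {"x": -0.1, "y": 0.1, "z": 0, "twist": 0, "gripper": -1},
  {"x": 0, "y": 0, "z": 0, "twist": 0, "gripper": -1},
  {"x": 0, "y": 0, "z": 0, "twist": 0, "gripper": -1},
])

```text
t: 7.25
position: [0.5092, 0.0139, 0.1425]
ee_rot: [-178.4, 2.3, 41.1]
force: [0.9, 2.4, -1.2]
width: 0.251
```

```bash
python3 dbg.py a5; python3 -c "
from h import *
nose(53,0.7,56)"
```

```text
t 7.25 nose base mm [42.4  0.9] z 55.6 rpy [-178.38    2.34   41.07] F base [-2.45  0.78 -1.16] w 0.251
units [ 0.212 -0.309 -0.977] yaw tw 0.011
t 7.3 nose base mm [42.5  1. ] z 55.6 rpy [-178.4     2.35   41.08] F base [-1.69  0.54 -1.42] w 0.253
units [-0.301  0.292 -0.011] yaw tw 0.013
```

View pics/a5.png

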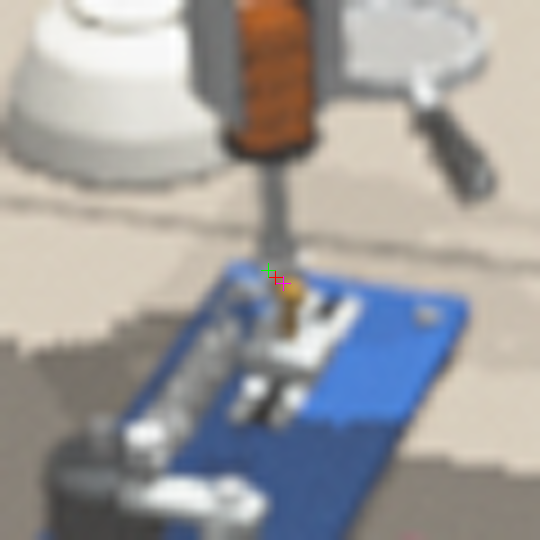

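carry_out([
  {"x": -0.22, "y": 0.22, "z": -0.02, "twist": 0, "gripper": -1},
  {"x": -0.22, "y": 0.22, "z": 0, "twist": 0, "gripper": -1},
  {"x": -0.22, "y": 0.22, "z": 0, "twist": 0, "gripper": -1},
  {"x": 0, "y": 0, "z": 0, "twist": 0, "gripper": -1},
  {"x": 0, "y": 0, "z": 0, "twist": 0, "gripper": -1},
])

```text
t: 7.72
position: [0.5071, -0.0077, 0.1432]
ee_rot: [-178.0, 2.0, 41.0]
force: [0.6, 4.9, -1.7]
width: 0.254
```

```bash
python3 -c "
from h import *
nose(78,0.7,56)"
```

```text
t 7.72 nose base mm [63.3  0.1] z 56.3 rpy [-178.      2.01   40.95] F base [-4.95  0.29 -1.73] w 0.254
units [-0.392  0.44   0.01 ] yaw tw -0.008
```

carry_out([
  {"x": -0.2, "y": 0.22, "z": 0, "twist": 0, "gripper": -1},
  {"x": -0.2, "y": 0.22, "z": 0, "twist": 0, "gripper": -1},
  {"x": -0.05, "y": 0.05, "z": 0, "twist": 0, "gripper": -1},
  {"x": 0, "y": 0, "z": 0, "twist": 0, "gripper": -1},
  {"x": 0, "y": 0, "z": 0, "twist": 0, "gripper": -1},
])

```text
t: 8.13
position: [0.5054, -0.0187, 0.1425]
ee_rot: [-177.2, 1.5, 40.6]
force: [-0.4, 5.6, -2.3]
width: 0.253
```

```bash
python3 dbg.py a6; python3 -c "
from h import *
nose(84.3,0.5,56)"
```

```text
t 8.13 nose base mm [72.9 -1.2] z 55.7 rpy [-177.2     1.47   40.6 ] F base [-5.56 -0.76 -2.26] w 0.253
units [ 1.132 -1.151 -0.947] yaw tw -0.067
t 8.18 nose base mm [72.8 -1.3] z 55.7 rpy [-177.19    1.47   40.6 ] F base [-7.07  0.23 -1.16] w 0.254
units [-0.267  0.381 -0.026] yaw tw -0.067
```

View pics/a6.png

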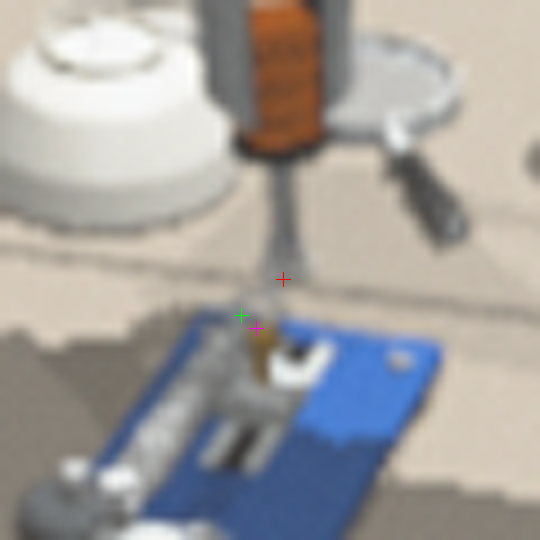

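carry_out([
  {"x": -0.15, "y": 0.21, "z": 0, "twist": -0.06, "gripper": -1},
  {"x": -0.13, "y": 0.18, "z": 0, "twist": 0, "gripper": -1},
  {"x": 0, "y": 0, "z": 0, "twist": 0, "gripper": -1},
])

```text
t: 8.43
position: [0.5055, -0.0255, 0.1418]
ee_rot: [-176.6, 1.1, 40.8]
force: [0.9, 7.8, -2.0]
width: 0.251
```

```bash
python3 dbg.py a7; python3 -c "
from h import *
nose(84.3,0.5,56)"
```

```text
t 8.43 nose base mm [78.6 -1. ] z 55.0 rpy [-176.57    1.06   40.8 ] F base [-7.84  0.44 -2.02] w 0.251
units [ 1.294 -1.328 -0.947] yaw tw -0.034
t 8.48 nose base mm [78.  -1.2] z 54.9 rpy [-176.53    1.04   40.78] F base [-7.52  0.84 -2.31] w 0.253
units [-0.125  0.225 -0.054] yaw tw -0.036
```

View pics/a7.png

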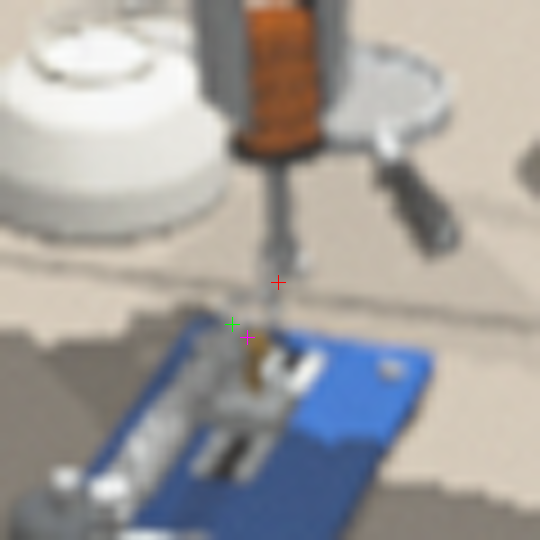

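carry_out([
  {"x": -0.15, "y": 0.27, "z": -0.05, "twist": -0.04, "gripper": -1},
  {"x": -0.08, "y": 0.12, "z": 0, "twist": 0, "gripper": -1},
])

```text
t: 8.65
position: [0.5064, -0.0318, 0.1422]
ee_rot: [-176.0, 0.7, 40.9]
force: [0.8, 8.6, -2.5]
width: 0.251
```

```bash
python3 -c "
from h import *
nose(85.5,0.3,50)"
```

```text
t 8.65 nose base mm [83.9 -0. ] z 55.4 rpy [-176.01    0.73   40.91] F base [-8.58  0.29 -2.48] w 0.251
units [-0.033  0.07   0.214] yaw tw -0.014
```

carry_out([
  {"x": -0.06, "y": 0.09, "z": 0.2, "twist": 0, "gripper": -1},
  {"x": -0.03, "y": 0.04, "z": 0.2, "twist": 0, "gripper": -1},
])

```text
t: 8.82
position: [0.5062, -0.0316, 0.1326]
ee_rot: [-175.6, 0.4, 40.7]
force: [-0.1, 7.5, -0.5]
width: 0.254
```

```bash
python3 dbg.py a8;python3 -c "
from h import *
nose(85.5,0.3,44)"
```

```text
t 8.82 nose base mm [82.9 -0.2] z 45.8 rpy [-175.62    0.36   40.72] F base [-7.49 -0.49 -0.51] w 0.254
units [ 1.396 -1.517 -1.264] yaw tw -0.047
t 8.87 nose base mm [82.6 -1.1] z 44.9 rpy [-175.52    0.41   40.71] F base [-9.02 -0.91 -1.12] w 0.253
units [-0.042  0.124  0.026] yaw tw -0.048
```

View pics/a8.png

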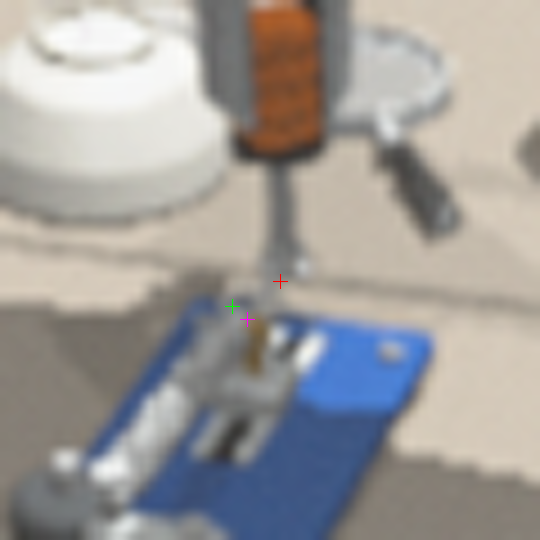

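carry_out([
  {"x": -0.06, "y": 0.14, "z": 0.12, "twist": -0.04, "gripper": -1},
  {"x": -0.03, "y": 0.06, "z": 0.1, "twist": 0, "gripper": -1},
])

```text
t: 9.03
position: [0.506, -0.0321, 0.1257]
ee_rot: [-175.0, 0.1, 40.8]
force: [-0.2, 7.2, -0.4]
width: 0.253
```

```bash
python3 -c "
from h import *
nose(85,0.3,38)"
```

```text
t 9.03 nose base mm [82.5 -0.7] z 39.0 rpy [-1.7504e+02  1.0000e-01  4.0790e+01] F base [-7.2  -0.58 -0.35] w 0.253
units [-0.039  0.102  0.031] yaw tw -0.034
```

carry_out([
  {"x": -0.08, "y": 0.16, "z": 0.1, "twist": -0.03, "gripper": -1},
  {"x": -0.02, "y": 0.06, "z": 0.06, "twist": 0, "gripper": -1},
])

```text
t: 9.2
position: [0.5065, -0.0335, 0.1211]
ee_rot: [-174.5, -0.2, 40.8]
force: [1.4, 7.5, 0.4]
width: 0.249
```

```bash
python3 dbg.py a9;python3 -c "
from h import *
nose(85,0.3,34)"
```

```text
t 9.2 nose base mm [83.  -0.3] z 34.5 rpy [-174.54   -0.21   40.81] F base [-7.58  0.96  0.36] w 0.249
units [ 1.421 -1.58  -1.673] yaw tw -0.031
t 9.25 nose base mm [82.8 -0.5] z 34.3 rpy [-174.5    -0.2    40.79] F base [-9.1   0.75  0.14] w 0.255
units [-0.039  0.087  0.002] yaw tw -0.035
```

View pics/a9.png

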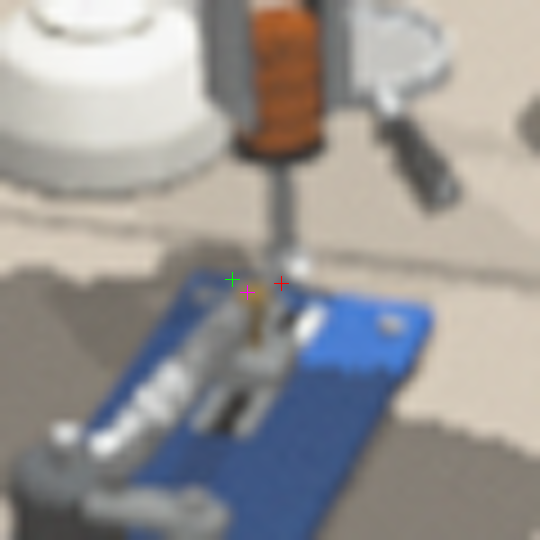

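carry_out([
  {"x": -0.06, "y": 0.12, "z": 0.07, "twist": -0.03, "gripper": -1},
  {"x": 0, "y": 0, "z": 0.03, "twist": 0, "gripper": -1},
])

```text
t: 9.42
position: [0.5064, -0.0328, 0.1183]
ee_rot: [-174.1, -0.5, 40.8]
force: [-0.2, 3.7, -0.9]
width: 0.257
```

```bash
python3 -c "
from h import *
nose(85,0.3,34)"
```

```text
t 9.42 nose base mm [81.5 -0.6] z 31.7 rpy [-174.08   -0.48   40.81] F base [-3.65 -0.37 -0.89] w 0.257
units [-0.069  0.116 -0.103] yaw tw -0.031
```

```bash
python3 dbg.py b1;python3 -c "
from h import *
nose(80,0.3,29)"
```

```text
t 9.42 nose base mm [81.5 -0.6] z 31.7 rpy [-174.08   -0.48   40.81] F base [-3.65 -0.37 -0.89] w 0.257
units [ 1.4   -1.552 -1.768] yaw tw -0.031
t 9.47 nose base mm [81.7 -0.7] z 31.7 rpy [-174.11   -0.45   40.83] F base [-6.12 -0.49  0.85] w 0.252
units [ 0.076 -0.011  0.112] yaw tw -0.029
```

View pics/b1.png

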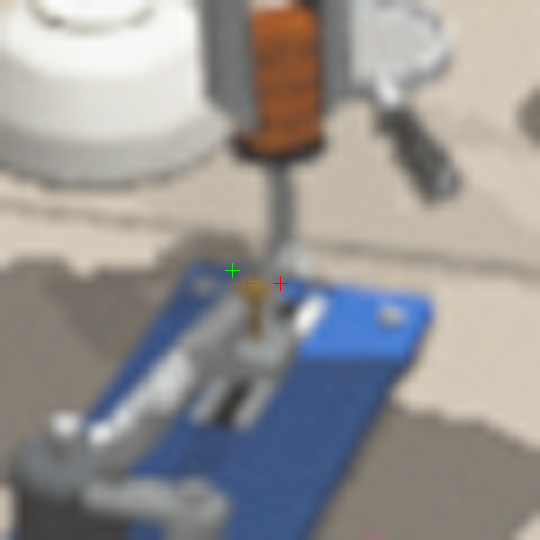

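carry_out([
  {"x": -0.02, "y": 0.09, "z": 0.1, "twist": -0.03, "gripper": -1},
])

```text
t: 9.55
position: [0.5071, -0.0332, 0.1161]
ee_rot: [-174.0, -0.6, 41.0]
force: [0.7, 6.8, 0.8]
width: 0.251
```

```bash
python3 -c "
from h import *
import time
nose(80,0.3,27)
p,d=snap('side','b2s');u,v=proj('side',[*tow(50,0),.045]);u=int(u);v=int(v)
cv2.imwrite('pics/b2.png',cv2.resize(p[v-18:v+18,u-22:u+22,::-1],None,fx=17,fy=16,interpolation=cv2.INTER_CUBIC));nose()"
```

```text
t 9.55 nose base mm [81.7  0.1] z 29.6 rpy [-173.96   -0.6    40.95] F base [-6.84  0.32  0.84] w 0.251
units [ 0.051 -0.031  0.108] yaw tw -0.008
t 9.6 nose base mm [81.6 -0.1] z 29.0 rpy [-173.91   -0.59   40.94] F base [-8.17 -0.05  0.6 ] w 0.253
```

View pics/b2.png

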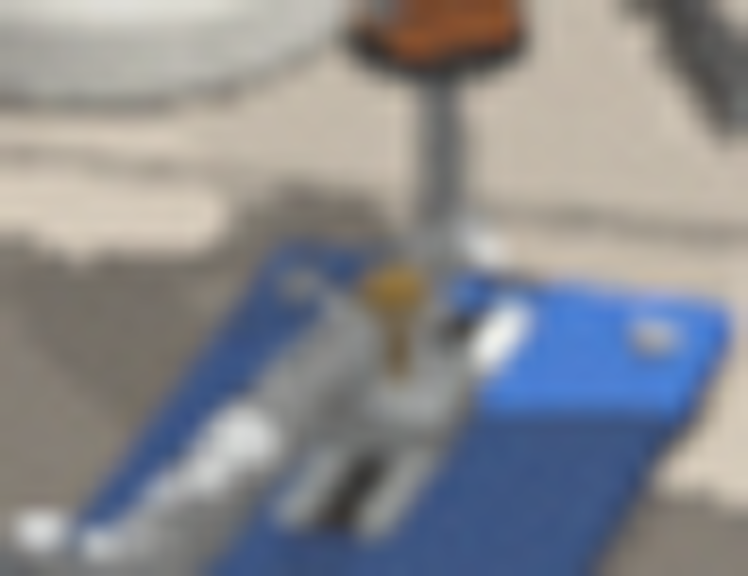

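carry_out([
  {"x": -0.02, "y": 0.07, "z": 0.11, "twist": 0, "gripper": -1},
])

```text
t: 9.68
position: [0.5075, -0.0328, 0.1131]
ee_rot: [-173.7, -0.7, 40.9]
force: [0.9, 6.8, 0.2]
width: 0.254
```

```bash
python3 -c "
from h import *
nose(74,0.3,27)"
```

```text
t 9.68 nose base mm [80.8  0.4] z 26.6 rpy [-173.73   -0.74   40.86] F base [-6.84  0.55  0.18] w 0.254
units [ 0.189 -0.199  0.008] yaw tw -0.024
```

Now ease back (-x) in small steps and watch the horizontal force.

carry_out([
  {"x": 0.08, "y": -0.06, "z": 0.02, "twist": 0, "gripper": -1},
  {"x": 0, "y": 0, "z": 0, "twist": 0, "gripper": -1},
])

```text
t: 9.85
position: [0.5075, -0.0303, 0.1126]
ee_rot: [-173.6, -0.7, 40.8]
force: [0.8, 2.9, -0.8]
width: 0.252
```

```bash
python3 -c "
from h import *
nose(74,0.3,27)"
```

```text
t 9.85 nose base mm [78.2  0.1] z 26.1 rpy [-173.65   -0.71   40.84] F base [-2.98  0.61 -0.81] w 0.252
units [ 0.125 -0.119 -0.02 ] yaw tw -0.027
```

carry_out([
  {"x": 0.05, "y": -0.05, "z": 0, "twist": 0, "gripper": -1},
  {"x": 0, "y": 0, "z": 0, "twist": 0, "gripper": -1},
])

```text
t: 10.02
position: [0.5075, -0.0301, 0.1128]
ee_rot: [-173.8, -0.6, 40.9]
force: [-0.5, 3.8, -1.1]
width: 0.249
```

```bash
python3 -c "
from h import *
nose(74.5,0.3,27);snap('side','x1');nose();snap('side','x2');nose()"
```

```text
t 10.02 nose base mm [78.4  0.1] z 26.3 rpy [-173.78   -0.59   40.89] F base [-3.73 -0.7  -1.14] w 0.249
units [ 0.112 -0.109 -0.015] yaw tw -0.018
t 10.07 nose base mm [78.2  0.1] z 26.3 rpy [-173.76   -0.6    40.88] F base [-1.51 -0.49 -0.69] w 0.25
t 10.12 nose base mm [78.2  0.1] z 26.3 rpy [-173.76   -0.6    40.88] F base [-1.27 -0.8   0.14] w 0.249
```

carry_out([
  {"x": 0.1, "y": -0.1, "z": 0, "twist": 0, "gripper": -1},
  {"x": 0, "y": 0, "z": 0, "twist": 0, "gripper": -1},
])

```text
t: 10.28
position: [0.5079, -0.028, 0.1131]
ee_rot: [-173.9, -0.5, 40.9]
force: [-0.1, 0.1, -1.4]
width: 0.252
```

```bash
python3 -c "
from h import *
nose(75,0.3,27);snap('side','x1');nose();
p,d=snap('side','b3s');u,v=proj('side',[*tow(50,0),.045]);u=int(u);v=int(v)
cv2.imwrite('pics/b3.png',cv2.resize(p[v-18:v+18,u-22:u+22,::-1],None,fx=17,fy=16,interpolation=cv2.INTER_CUBIC));nose()"
```

```text
t 10.28 nose base mm [76.5  0.4] z 26.6 rpy [-173.91   -0.49   40.91] F base [-0.11 -0.15 -1.42] w 0.252
units [ 0.038 -0.046 -0.01 ] yaw tw -0.014
t 10.33 nose base mm [76.8  0.4] z 26.6 rpy [-173.93   -0.48   40.92] F base [ 0.47  0.27 -1.36] w 0.255
t 10.38 nose base mm [76.6  0.4] z 26.6 rpy [-173.91   -0.49   40.91] F base [-0.34  0.28 -1.69] w 0.252
```

View pics/b3.png

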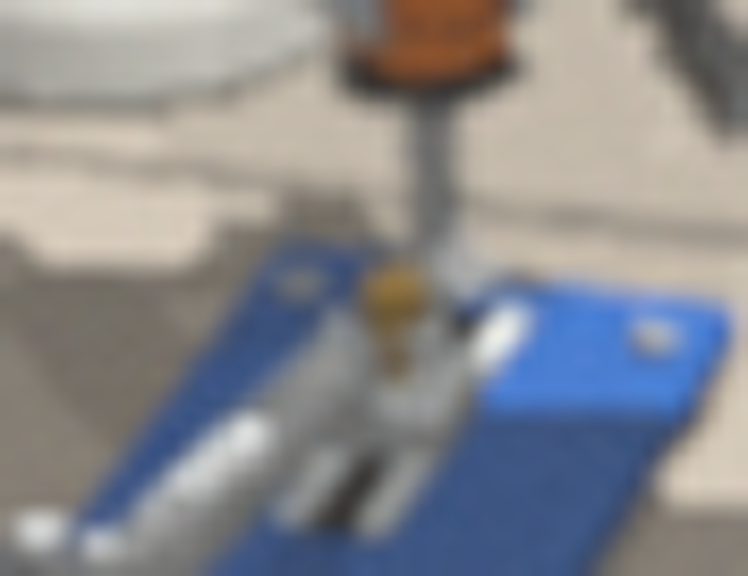

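carry_out([
  {"x": 0.03, "y": -0.04, "z": 0, "twist": 0, "gripper": -1},
  {"x": 0, "y": 0, "z": 0, "twist": 0, "gripper": -1},
])

```text
t: 10.55
position: [0.5079, -0.0276, 0.1132]
ee_rot: [-174.0, -0.4, 40.9]
force: [-0.3, -0.3, -1.5]
width: 0.255
```

```bash
python3 -c "
from h import *
nose(75.8,0.3,37)"
```

```text
t 10.55 nose base mm [76.1  0.4] z 26.7 rpy [-173.98   -0.45   40.93] F base [ 0.3  -0.27 -1.45] w 0.255
units [ 0.01  -0.055 -0.409] yaw tw -0.012
```

carry_out([
  {"x": 0, "y": -0.03, "z": -0.2, "twist": 0, "gripper": -1},
  {"x": 0, "y": -0.02, "z": -0.2, "twist": 0, "gripper": -1},
  {"x": 0, "y": 0, "z": 0, "twist": 0, "gripper": -1},
])

```text
t: 10.8
position: [0.5076, -0.0278, 0.124]
ee_rot: [-174.0, -0.4, 40.9]
force: [0.4, 0.4, -0.9]
width: 0.251
```

```bash
python3 dbg.py b4; python3 -c "
from h import *
nose(75.8,0.3,50)"
```

```text
t 10.8 nose base mm [76.4  0. ] z 37.5 rpy [-173.99   -0.4    40.95] F base [-0.44  0.33 -0.92] w 0.251
units [ 1.237 -1.402 -1.553] yaw tw -0.009
t 10.85 nose base mm [76.4 -0.1] z 37.2 rpy [-173.97   -0.39   40.94] F base [-0.47 -0.   -0.88] w 0.251
units [ 0.031 -0.061 -0.507] yaw tw -0.01
```

View pics/b4.png

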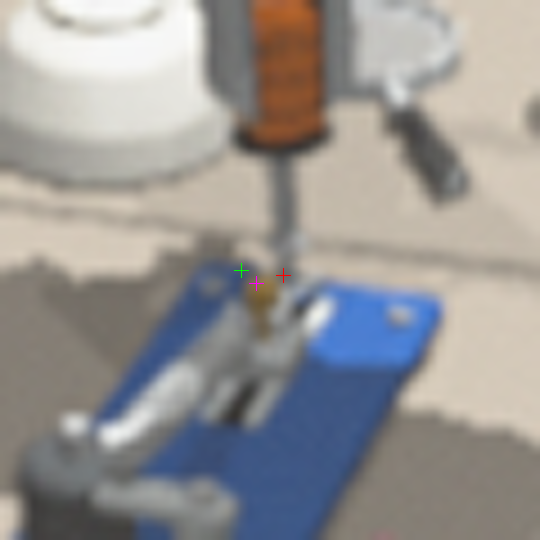

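carry_out([
  {"x": 0.03, "y": -0.05, "z": -0.2, "twist": 0, "gripper": -1},
  {"x": 0, "y": -0.02, "z": -0.3, "twist": 0, "gripper": -1},
  {"x": 0, "y": -0.02, "z": -0.3, "twist": 0, "gripper": -1},
  {"x": 0, "y": 0, "z": 0, "twist": 0, "gripper": -1},
])

```text
t: 11.18
position: [0.5078, -0.0272, 0.146]
ee_rot: [-174.0, -0.4, 40.9]
force: [0.0, 0.2, -2.2]
width: 0.251
```

```bash
python3 dbg.py b5; python3 -c "
from h import *
nose(75.8,0.3,90)"
```

```text
t 11.18 nose base mm [75.9  0.2] z 59.5 rpy [-173.98   -0.38   40.95] F base [-0.22 -0.01 -2.24] w 0.251
units [ 1.211 -1.299 -0.68 ] yaw tw -0.009
t 11.23 nose base mm [75.8 -0.1] z 59.0 rpy [-173.95   -0.37   40.95] F base [-0.45 -0.51 -0.89] w 0.257
units [ 0.02  -0.121 -1.235] yaw tw -0.009
```

View pics/b5.png

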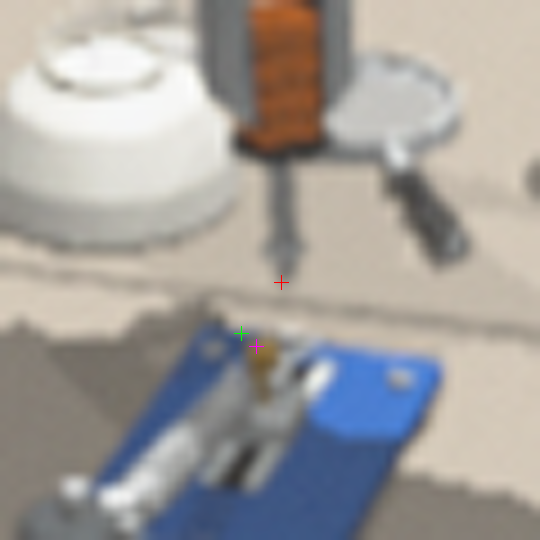

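carry_out([
  {"x": 0, "y": -0.05, "z": -0.8, "twist": 0, "gripper": -1},
  {"x": 0, "y": -0.05, "z": -0.8, "twist": 0, "gripper": -1},
  {"x": 0, "y": 0, "z": 0, "twist": 0, "gripper": -1},
])

```text
t: 11.48
position: [0.5074, -0.0285, 0.1859]
ee_rot: [-173.8, -0.3, 40.9]
force: [0.0, -0.4, -0.4]
width: 0.251
```

```bash
python3 -c "
from h import *
nose()
plan(.5078,.3211,.2,41)"
```

```text
t 11.48 nose base mm [77.1 -0.4] z 99.4 rpy [-173.81   -0.25   40.95] F base [ 0.4   0.07 -0.37] w 0.251
pos [ 0.5074 -0.0285  0.1859] rpy [-173.81   -0.25   40.95] j6 -55.9 F [ 0.05 -0.41 -0.37] w 0.251 t 11.48
total units xyz [  9.178 -10.546   0.619] twist units -0.009
```

carry_out([
  {"x": 0.4, "y": -0.46, "z": 0, "twist": 0, "gripper": -1},
  {"x": 0.75, "y": -0.86, "z": 0.03, "twist": 0, "gripper": -1},
  {"x": 0.75, "y": -0.86, "z": 0.03, "twist": 0, "gripper": -1},
  {"x": 0.75, "y": -0.86, "z": 0.03, "twist": 0, "gripper": -1},
  {"x": 0.75, "y": -0.86, "z": 0.03, "twist": 0, "gripper": -1},
  {"x": 0.75, "y": -0.86, "z": 0.03, "twist": 0, "gripper": -1},
  {"x": 0.75, "y": -0.86, "z": 0.03, "twist": 0, "gripper": -1},
  {"x": 0.75, "y": -0.86, "z": 0.03, "twist": 0, "gripper": -1},
  {"x": 0.75, "y": -0.86, "z": 0.03, "twist": 0, "gripper": -1},
  {"x": 0.75, "y": -0.86, "z": 0.03, "twist": 0, "gripper": -1},
  {"x": 0.5, "y": -0.6, "z": 0, "twist": 0, "gripper": -1},
  {"x": 0, "y": 0, "z": 0, "twist": 0, "gripper": -1},
])

```text
t: 12.48
position: [0.5059, 0.2731, 0.1924]
ee_rot: [-173.7, 0.2, 40.6]
force: [0.5, -1.0, -1.4]
width: 0.253
```

```bash
python3 -c "
from h import *
print(nose());plan(.5078,.3211,.2,41)
p,d=snap('top','c1t');cv2.imwrite('pics/c1.png',cv2.resize(p[160:230,290:400,::-1],None,fx=7,fy=7,interpolation=cv2.INTER_CUBIC))"
```

```text
t 12.48 nose base mm [-223.6  -19.9] z 105.9 rpy [-173.67    0.23   40.57] F base [ 0.99  0.51 -1.37] w 0.253
[0.49938542 0.2801628  0.10590126]
pos [0.5059 0.2731 0.1924] rpy [-173.67    0.23   40.57] j6 -24.4 F [ 0.46 -1.02 -1.37] w 0.253 t 12.48
total units xyz [ 1.305 -1.435 -0.153] twist units -0.072
```

View pics/c1.png

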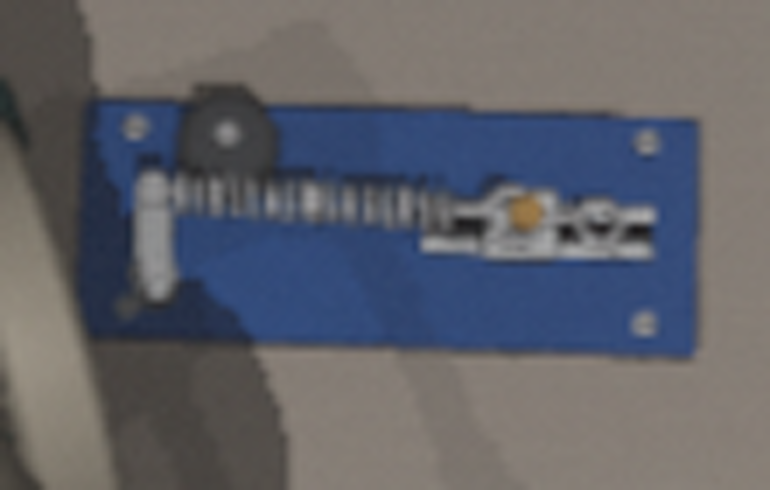

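```bash
cat >> h.py <<'E'
S=np.array([.507,.3205,.031])
def home(H):
    s=env.state();p=s['position'];R=Ro.from_euler('xyz',s['ee_rot'],degrees=True)
    d=R.apply([0,0,1]);n=p+d*L
    tip=S+d*((H-.031)/d[2])
    print('n',n.round(4),'tiptgt',tip.round(4),'units',(R.inv().apply(tip-n)/.025).round(3),'tw',round((s['ee_rot'][2]-41)/6,3),'rpy',s['ee_rot'].round(2),'F',s['force'].round(2),'t',s['t'],'w',round(s['width'],3))
    return n
E
python3 -c "
from h import *
home(.1)"
```

```text
n [0.499  0.2782 0.1054] tiptgt [0.5123 0.315  0.1   ] units [ 1.362 -0.745  0.292] tw -0.072 rpy [-173.72    0.35   40.57] F [-0.32 -0.99 -1.21] t 12.5333 w 0.253
```

carry_out([
  {"x": 0.68, "y": -0.38, "z": 0.1, "twist": -0.07, "gripper": -1},
  {"x": 0.68, "y": -0.37, "z": 0.1, "twist": 0, "gripper": -1},
  {"x": 0, "y": 0, "z": 0, "twist": 0, "gripper": -1},
  {"x": 0, "y": 0, "z": 0, "twist": 0, "gripper": -1},
])

```text
t: 12.87
position: [0.5176, 0.3041, 0.185]
ee_rot: [-173.8, 0.8, 41.0]
force: [-0.2, 0.1, -2.2]
width: 0.253
```

```bash
python3 -c "
from h import *
n=home(.085)
p,d=snap('side','d1s')
u,v=proj('side',n);u0=int(u)-40;v0=int(v)-40
c=cv2.resize(np.ascontiguousarray(p[v0:v0+80,u0:u0+80,::-1]),(560,560),interpolation=cv2.INTER_CUBIC)
for q in(n,[.507,.3205,.056]):
  e=proj('side',q);cv2.drawMarker(c,(int((e[0]-u0+.5)*7),int((e[1]-v0+.5)*7)),(0,0,255),0,14,1)
cv2.imwrite('pics/d1.png',c)"
```

```text
n [0.5106 0.3104 0.0985] tiptgt [0.5114 0.3166 0.085 ] units [ 0.193 -0.106  0.551] tw -0.004 rpy [-173.84    0.78   40.98] F [-0.18  0.05 -2.17] t 12.8667 w 0.253
```

View pics/d1.png

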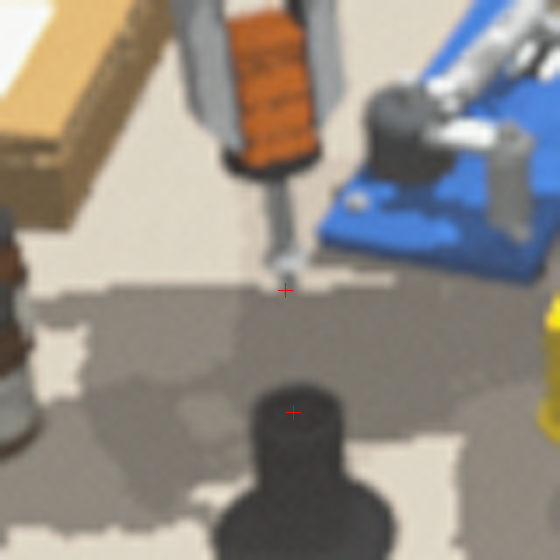

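carry_out([
  {"x": 0.2, "y": -0.11, "z": 0.4, "twist": 0, "gripper": -1},
  {"x": 0, "y": 0, "z": 0, "twist": 0, "gripper": -1},
  {"x": 0, "y": 0, "z": 0, "twist": 0, "gripper": -1},
])

```text
t: 13.17
position: [0.5184, 0.3069, 0.1739]
ee_rot: [-173.9, 0.9, 40.8]
force: [-0.4, 0.5, -1.3]
width: 0.254
```

```bash
python3 -c "
from h import *
n=home(.06)"
```

```text
n [0.5113 0.3131 0.0874] tiptgt [0.5094 0.3184 0.06  ] units [ 0.099 -0.095  1.11 ] tw -0.039 rpy [-173.87    0.9    40.77] F [-0.38  0.5  -1.33] t 13.1667 w 0.254
```

carry_out([
  {"x": 0.1, "y": -0.1, "z": 0.5, "twist": -0.04, "gripper": -1},
  {"x": 0.03, "y": -0.03, "z": 0.4, "twist": 0, "gripper": -1},
  {"x": 0, "y": 0, "z": 0, "twist": 0, "gripper": -1},
])

```text
t: 13.42
position: [0.5169, 0.3113, 0.1512]
ee_rot: [-173.9, 0.9, 40.9]
force: [-0.5, 0.3, -2.1]
width: 0.255
```

```bash
python3 -c "
from h import *
n=home(.045)"
```

```text
n [0.5098 0.3174 0.0647] tiptgt [0.5081 0.3195 0.045 ] units [ 0.017 -0.025  0.794] tw -0.015 rpy [-173.92    0.88   40.91] F [-0.5   0.3  -2.08] t 13.4167 w 0.255
```

carry_out([
  {"x": 0.02, "y": -0.03, "z": 0.4, "twist": 0, "gripper": -1},
  {"x": 0, "y": 0, "z": 0.35, "twist": 0, "gripper": -1},
  {"x": 0, "y": 0, "z": 0, "twist": 0, "gripper": -1},
])

```text
t: 13.67
position: [0.5151, 0.3129, 0.1313]
ee_rot: [-173.9, 0.9, 40.9]
force: [-0.8, 0.0, -1.8]
width: 0.255
```

```bash
python3 -c "
from h import *
n=home(.01)
p,d=snap('side','d2s')
u,v=proj('side',n);u0=int(u)-40;v0=int(v)-40
c=cv2.resize(np.ascontiguousarray(p[v0:v0+80,u0:u0+80,::-1]),(560,560),interpolation=cv2.INTER_CUBIC)
cv2.imwrite('pics/d2.png',c)"
```

```text
n [0.5081 0.319  0.0448] tiptgt [0.5053 0.322  0.01  ] units [ 0.016 -0.016  1.401] tw -0.02 rpy [-173.94    0.89   40.88] F [-0.75  0.01 -1.76] t 13.6667 w 0.255
```

View pics/d2.png

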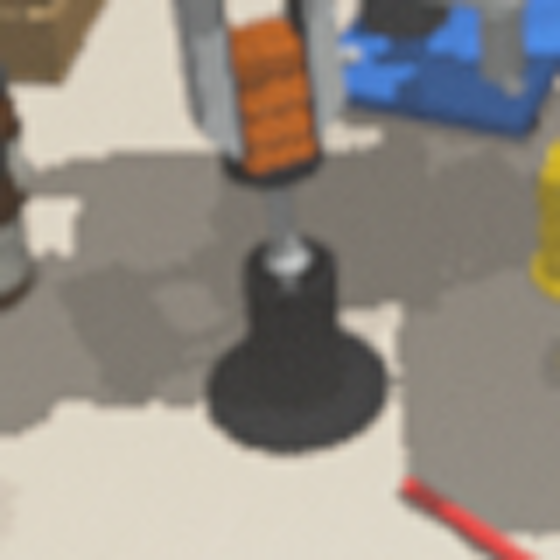

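```bash
python3 -c "
from h import *
p=cv2.imread('pics/d2s.png')
n=home(.01);u,v=proj('side',n);print(u,v);u=int(u);v=int(v)
cv2.imwrite('pics/d3.png',cv2.resize(p[v-22:v+18,u-20:u+20],(640,600),interpolation=cv2.INTER_NEAREST))
D=np.load('pics/d2s.npy');C=cloud('side',D)
for r in range(v-12,v+8):print(r,[tuple((C[r,c]*1000).astype(int)) for c in range(u-1,u+4)])
"
```

```text
n [0.5083 0.3191 0.0454] tiptgt [0.5053 0.322  0.01  ] units [ 0.005 -0.016  1.424] tw -0.02 rpy [-173.95    0.86   40.88] F [ 0.16 -1.02 -1.54] t 13.7167 w 0.253
277.3018005750209 263.4965771248186
251 [(np.int64(508), np.int64(320), np.int64(83)), (np.int64(507), np.int64(318), np.int64(81)), (np.int64(545), np.int64(218), np.int64(0)), (np.int64(542), np.int64(217), np.int64(0)), (np.int64(540), np.int64(214), np.int64(-2))]
252 [(np.int64(510), np.int64(317), np.int64(77)), (np.int64(507), np.int64(317), np.int64(78)), (np.int64(506), np.int64(315), np.int64(76)), (np.int64(540), np.int64(224), np.int64(1)), (np.int64(538), np.int64(221), np.int64(0))]
253 [(np.int64(509), np.int64(319), np.int64(76)), (np.int64(507), np.int64(317), np.int64(75)), (np.int64(506), np.int64(314), np.int64(73)), (np.int64(540), np.int64(224), np.int64(-1)), (np.int64(536), np.int64(225), np.int64(0))]
254 [(np.int64(509), np.int64(321), np.int64(74)), (np.int64(506), np.int64(320), np.int64(74)), (np.int64(506), np.int64(316), np.int64(71)), (np.int64(538), np.int64(229), np.int64(0)), (np.int64(535
[... 3090 characters left out ...]
[(np.int64(506), np.int64(334), np.int64(44)), (np.int64(503), np.int64(334), np.int64(45)), (np.int64(501), np.int64(333), np.int64(45)), (np.int64(499), np.int64(331), np.int64(43)), (np.int64(498), np.int64(329), np.int64(42))]
269 [(np.int64(506), np.int64(333), np.int64(40)), (np.int64(503), np.int64(335), np.int64(42)), (np.int64(501), np.int64(332), np.int64(41)), (np.int64(499), np.int64(333), np.int64(42)), (np.int64(497), np.int64(331), np.int64(41))]
270 [(np.int64(506), np.int64(333), np.int64(38)), (np.int64(504), np.int64(333), np.int64(38)), (np.int64(502), np.int64(332), np.int64(37)), (np.int64(499), np.int64(332), np.int64(38)), (np.int64(498), np.int64(329), np.int64(36))]
```

View pics/d3.png

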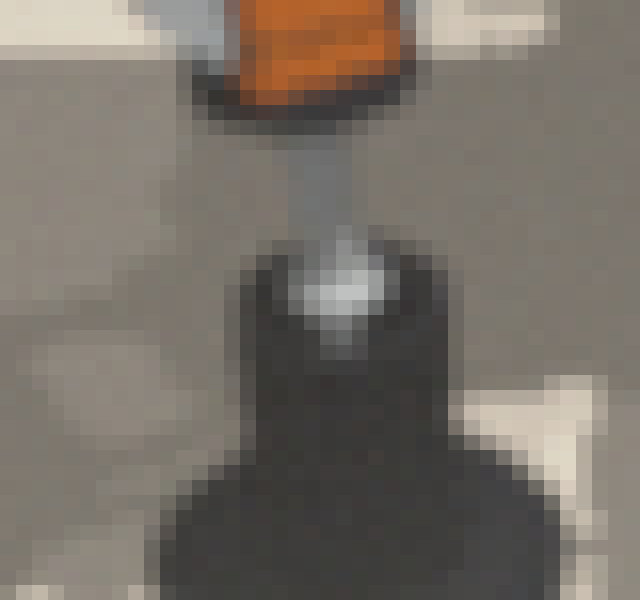

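carry_out([
  {"x": 0, "y": 0, "z": 0.45, "twist": 0, "gripper": -1},
  {"x": 0, "y": 0, "z": 0.45, "twist": 0, "gripper": -1},
  {"x": 0, "y": 0, "z": 0, "twist": 0, "gripper": -1},
])

```text
t: 13.97
position: [0.5146, 0.315, 0.1101]
ee_rot: [-174.0, 0.7, 40.9]
force: [-0.3, 0.1, -2.0]
width: 0.254
```

```bash
python3 -c "
from h import *
n=home(.01)"
```

```text
n [0.5079 0.3211 0.0236] tiptgt [0.5054 0.322  0.01  ] units [-0.047 -0.034  0.549] tw -0.02 rpy [-174.02    0.69   40.88] F [-0.31  0.09 -2.04] t 13.9667 w 0.254
```

carry_out([
  {"x": -0.05, "y": -0.03, "z": 0.3, "twist": 0, "gripper": -1},
  {"x": 0, "y": 0, "z": 0.25, "twist": 0, "gripper": -1},
  {"x": 0, "y": 0, "z": 0, "twist": 0, "gripper": -1},
])

```text
t: 14.22
position: [0.5129, 0.316, 0.0967]
ee_rot: [-174.1, 0.6, 40.9]
force: [-0.6, 1.0, -1.8]
width: 0.253
```

```bash
python3 -c "
from h import *
n=home(.008)
p,d=snap('side','d4s');u,v=proj('side',n);u=int(u);v=int(v)
cv2.imwrite('pics/d4.png',cv2.resize(p[v-45:v+15,u-30:u+30,::-1],(600,600),interpolation=cv2.INTER_NEAREST))"
```

```text
n [0.5063 0.3223 0.0102] tiptgt [0.5053 0.3222 0.008 ] units [-0.034 -0.015  0.091] tw -0.021 rpy [-174.06    0.57   40.88] F [-0.62  1.   -1.79] t 14.2167 w 0.253
```

View pics/d4.png

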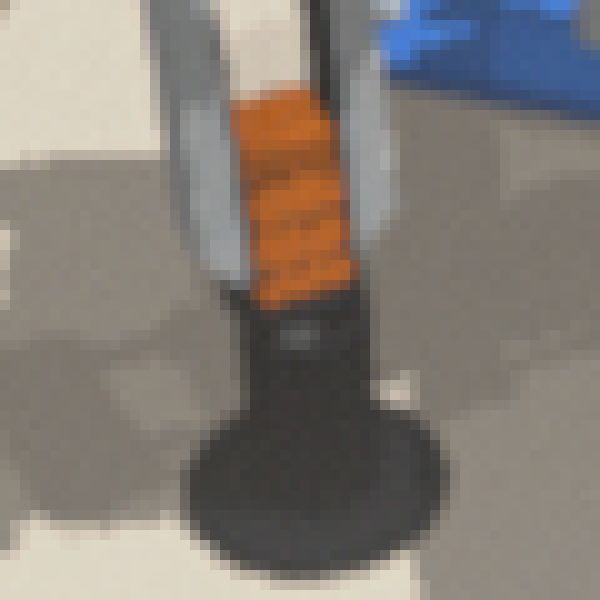

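carry_out([
  {"x": -0.03, "y": 0, "z": 0.1, "twist": 0, "gripper": -1},
  {"x": 0, "y": 0, "z": 0.05, "twist": 0, "gripper": -1},
])

```text
t: 14.43
position: [0.5126, 0.316, 0.0942]
ee_rot: [-174.1, 0.5, 40.9]
force: [-1.9, -0.8, 3.9]
width: 0.252
```

```bash
python3 -c "
from h import *
n=home(.008)"
```

```text
n [0.5062 0.3223 0.0076] tiptgt [0.5053 0.3222 0.008 ] units [-0.03  -0.023 -0.012] tw -0.02 rpy [-174.09    0.48   40.88] F [-1.9  -0.76  3.89] t 14.4333 w 0.252
```

Contact with the rim (Fz up about 5.5 N). Release gently.

carry_out([
  {"x": 0, "y": 0, "z": 0, "twist": 0, "gripper": -0.3},
  {"x": 0, "y": 0, "z": 0, "twist": 0, "gripper": -0.1},
  {"x": 0, "y": 0, "z": 0, "twist": 0, "gripper": 0.2},
  {"x": 0, "y": 0, "z": 0, "twist": 0, "gripper": 0.3},
  {"x": 0, "y": 0, "z": 0, "twist": 0, "gripper": 0.3},
  {"x": 0, "y": 0, "z": 0, "twist": 0, "gripper": 0.3},
])

```text
t: 14.93
position: [0.5143, 0.3167, 0.0963]
ee_rot: [-174.2, 0.2, 40.9]
force: [-0.1, -0.2, 0.2]
width: 0.63
```

```bash
python3 -c "
from h import *
n=home(.008)
p,d=snap('side','d5s');u,v=proj('side',n);u=int(u);v=int(v)
cv2.imwrite('pics/d5.png',cv2.resize(p[v-45:v+15,u-30:u+30,::-1],(600,600),interpolation=cv2.INTER_NEAREST))"
```

```text
n [0.5082 0.3232 0.0097] tiptgt [0.5054 0.3222 0.008 ] units [-0.111 -0.038  0.074] tw -0.023 rpy [-174.16    0.21   40.86] F [-0.13 -0.19  0.24] t 14.9333 w 0.63
```

View pics/d5.png

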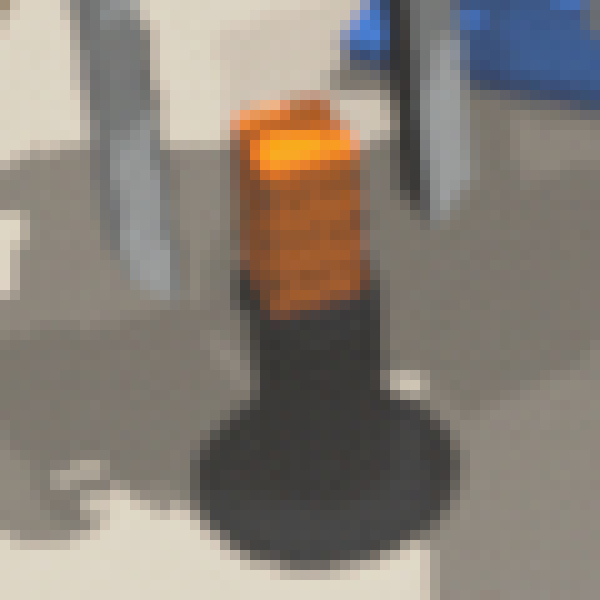

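carry_out([
  {"x": 0, "y": 0, "z": -0.5, "twist": 0, "gripper": 0.4},
  {"x": 0, "y": 0, "z": -0.9, "twist": 0, "gripper": 0.4},
  {"x": 0, "y": 0, "z": -0.9, "twist": 0, "gripper": 0.4},
  {"x": 0, "y": 0, "z": -0.9, "twist": 0, "gripper": 0.4},
  {"x": 0, "y": 0, "z": -0.9, "twist": 0, "gripper": 0.4},
  {"x": 0, "y": 0, "z": -0.9, "twist": 0, "gripper": 0.4},
  {"x": 0, "y": -0.9, "z": 0, "twist": 0, "gripper": 0.4},
  {"x": 0, "y": -0.9, "z": 0, "twist": 0, "gripper": 0.4},
  {"x": 0, "y": -0.9, "z": 0, "twist": 0, "gripper": 0.4},
  {"x": 0, "y": -0.9, "z": 0, "twist": 0, "gripper": 0.4},
  {"x": 0, "y": -0.9, "z": 0, "twist": 0, "gripper": 0.4},
  {"x": 0, "y": 0, "z": 0, "twist": 0, "gripper": 0.4},
])

```text
t: 15.98
position: [0.4489, 0.3936, 0.2386]
ee_rot: [-174.1, 0.2, 40.6]
force: [0.3, -0.7, 0.2]
width: 0.702
```

```bash
python3 -c "
from h import *
plan()
p,d=snap('side','e1s');q,e=snap('top','e1t')
a=cv2.resize(p[185:300,210:350,::-1],(400,400));b=cv2.resize(q[150:250,220:400,::-1],(400,400));cv2.imwrite('pics/e1.png',np.hstack([a,b]))
for n,im,dd in(('side',p,d),('top',q,e)):
  h=cv2.cvtColor(im,cv2.COLOR_RGB2HSV);m=cv2.inRange(h,(3,140,80),(15,255,255));C=cloud(n,dd)
  ok=(m>0)&(np.hypot(C[...,0]-.507,C[...,1]-.32)<.04)&(C[...,2]>.05);X=C[ok];print(n,len(X))
  if len(X):
    print(X.min(0).round(3),X.max(0).round(3),'top',X[X[:,2]>.1].mean(0).round(4),len(X[X[:,2]>.1]))
C=cloud('top',e)
# hook wire heights around post
for bx in(28,33,38,41,44,48.5,52,56,59,64,70,75,80,86):
  u,v=proj('top',[*tow(bx,0),.04]);u=int(round(u));v=int(round(v))
  print(bx,tob(C[v,u]).round(0),(C[v-3:v+4,u,2]*1000).round(0))
"
```

```text
pos [0.4489 0.3936 0.2386] rpy [-174.12    0.22   40.56] j6 -10.5 F [ 0.26 -0.65  0.15] w 0.702 t 15.98
total units xyz [0. 0. 0.] twist units 0.0
side 186
[0.494 0.31  0.06 ] [0.519 0.336 0.107] top [0.5076 0.3224 0.1037] 56
top 86
[0.496 0.305 0.073] [0.523 0.332 0.11 ] top [0.5096 0.3179 0.1041] 82
28 [27.  1.] [15. 12. 16. 43. 16. 13. 19.]
33 [32. -2.] [15. 18. 46. 44. 19. 20. 24.]
38 [38.  1.] [48. 31. 30. 30. 33. 45. 45.]
41 [41.  1.] [31. 27. 30. 31. 30. 28. 44.]
44 [44. -2.] [31. 52. 51. 48. 49. 33. 42.]
48.5 [47. -3.] [54. 51. 52. 50. 56. 25. 44.]
52 [52. -2.] [30. 47. 53. 50. 46. 38. 29.]
56 [55. -1.] [29. 32. 29. 43. 30. 31. 31.]
59 [60.  0.] [17. 20. 22. 38. 19. 16. 17.]
64 [63.  0.] [16. 18. 21. 39. 16. 18. 19.]
70 [73.  5.] [12. 35. 40. 17. 16. 42. 41.]
75 [78.  4.] [16. 38. 19. 19. 18. 17. 40.]
80 [81.  1.] [19. 39. 37. 36. 31. 37. 39.]
86 [88.  4.] [16. 15. 19. 21. 21. 17. 20.]
```

View pics/e1.png

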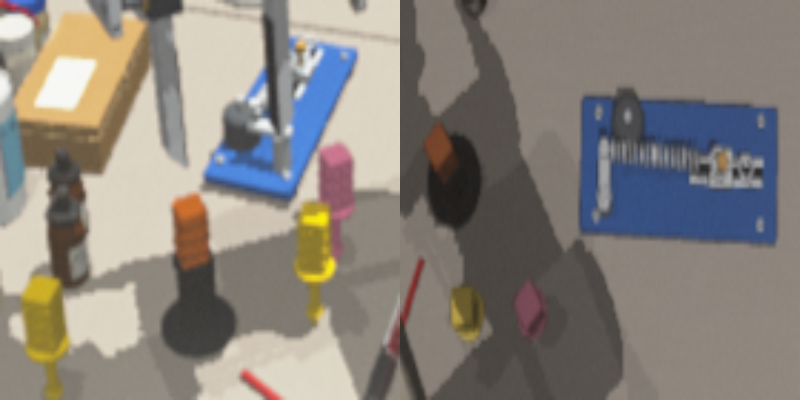

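```bash
python3 -c "
from h import *
print(env.job_done())"
```

```text
the job is handed in; nothing more can be done
None
```

The spring is hooked on the anchor post, the puller is back in its stand, and I handed the job in at about 16 s. No verdict came back, so the result below rests on my own checks.

**What I did:** I lifted the puller, put its nose in the pull eye and drew the spring out to about 48 mm, with roughly 7–9 N on the wrist. I then pressed the eye down so the hook passed the post's head, and eased back until the sideways force fell to about zero. After that I withdrew the nose and set the puller in its stand.

**Last checks:**
- **Hook:** the top view shows the loop round the post. The wire beside the post reads about 38–46 mm high (noisy), and the head is at 50 mm. The eye is at about x = 77 mm on the base, so the stretch is about 44 mm.
- **Puller:** the top of its handle reads 104 mm high, which matches the seated height. It stands over the stand's centre to within about 3 mm and looks upright.
- **Gripper:** it is open and well clear, and nothing else was touched on the way.

**What was off:**
- **Wrist tilt:** it drifted to about 6° while pulling against the spring and stayed there. I inserted the puller along its tilted axis, and it settled upright when released.
- **Post contact:** the hook never rested noticeably on the post's head, so I didn't confirm the post's position by feel. It was only estimated from the top view, at x of about 48.5 mm.
- **Camera agreement:** the two cameras differ by about 5 mm on the handle's position, mostly in y. That is well within the 12 mm allowed.

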